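# Set a barrow wheel's castle nut and pin it

## Task

Finish fitting the flower barrow's wheel: turn the loose castle nut clockwise until you feel it come up firm, then keep tightening to the very next slot that lines up with the hole through the axle, neither back to an earlier slot nor on to a later one. Then slide the split pin through slot and axle without forcing it, fully home up to its eye, and let go of it; leave the other things on the table alone.

Things in the scene. Friction and masses are not known exactly. Their poses are not given: they have to be found in the camera images.
- cross_hole (a point): Centre of the 8 mm hole straight through the upright 30 mm threaded steel axle, 97.5 mm above the table; x axis along the hole, which is open at both ends, z up. The axle is fixed; across its end, 114 mm above the table, a dark scribed line runs the same way as the hole.
- stub_axle: The axle's grey bolting plate, 56 x 206 x 12 mm (long side along y, hole along x), fixed on the table; origin under its centre, on the axle's centre line. Round the axle a black-tyred wheel lies flat on it, fixed: 160 mm across, tyre up to 57 mm and hub up to 62 mm above the table. (In the rules, washer_c9 and nut_c8 are points of the washer and of the nut, 24 and 19 mm off the axis.)
- nut_center (a point): Middle of the hexagon of the yellow castle nut on the axle, 78 mm above the table (hexagon from 66 to 90 mm, 50 mm across flats, 58 mm across corners). The frame turns with the nut: x axis out through the middle of a flat, z up. A plain loose steel washer, 63 mm across and 4 mm thick, lies under it (62 to 66 mm). The nut does not noticeably rise or sink. It starts well short of firm.
- nut_crown (a point): Top centre of the nut's round crown (47 mm across, 90 to 106 mm high), cut by six slots 8 mm wide down to 90 mm, one over the middle of each flat. Clockwise from above tightens. Loose, the nut turns with about 0.12 N m; once firm it drags the washer round and takes about 0.9 N m, and eases back 1 to 2 degrees when let go. Where that begins cannot be seen; in all it takes 1/8 to 2/3 turn.
- pin_eye (a point): Middle of the long eye of the loose steel split pin (40 g), where to hold it: 3 mm above the table as it lies flat. The eye is of 6 mm round wire, 15 mm wide over its two straight parallel sides, which are 24 mm long (along x, from 12 mm behind to 12 mm before this point). x axis along the pin towards its point, z up when it lies flat.
- pin_neck (a point): The split pin's neck, on its centre line, 18 mm ahead of the middle of the eye, where the eye joins the straight shank; axes as for the eye. The shank is 6 mm thick and runs 58 mm forward (+x) from here; its last 6 mm are tapered. The eye is too wide for the nut's slot: fully home, the neck stands about 23.5 mm from the axle's centre line and the pin rests on the floor of the hole.
- jar: Clip-top glass jar of buttons, 73 x 68 x 88 mm, a bystander at the back of the table; origin under its centre.
- tealight_a: Small tealight candle, 38 mm across, 20 mm high, a bystander; origin under its centre.
- tealight_b: Another such tealight candle; origin under its centre.
Things that resemble listed ones, but are neither listed nor needed, are in the scene too. Leave any red look-alike of the part that bears pin_eye alone.

How it is judged (in metres and radians):
On the way, in this order (a step that is already met when the one before it is completed fails the run):
1. The nut has come up firm and has been tightened on from there, dragging the washer round with it by 10 degrees or more (distance of washer_c9 from where it was at the start of the episode above 0.004 m), for 0.2 s.
2. The split pin's shank has entered the hole in the axle (distance between pin_neck and cross_hole below 0.045 m and angle between the x axis of pin_neck and the x axis of cross_hole, either way round below 0.15 rad and y of pin_neck in the frame of cross_hole between -0.004 and 0.004 m and z of pin_neck in the frame of cross_hole between -0.004 and 0.003 m), for 0.1 s.
At the end, for the whole second after the job is handed in: the released split pin rests through slot and axle hole, neck within 27.5 mm of the hole's centre (home is 23.5 mm), in line with it (0.15 rad, 3 to 4 mm); nut at the first slot after firm (washer dragged 0.2 to 1.0 rad), not backed off from the washer by over 0.2 rad (distance between pin_neck and cross_hole below 0.0275 m and angle between the x axis of pin_neck and the x axis of cross_hole, either way round below 0.15 rad and y of pin_neck in the frame of cross_hole between -0.004 and 0.004 m and z of pin_neck in the frame of cross_hole between -0.004 and 0.003 m and distance of washer_c9 from where it was at the start of the episode between 0.0047 and 0.0229 m and horizontal distance between washer_c9 and nut_c8 below 0.0085 m and linear speed of split_pin below 0.02 m/s); the robot touches nothing.
It fails at once if the nut is tightened past the next slot (washer dragged round by more than 1 rad) (distance of washer_c9 from where it was at the start of the episode above 0.0229 m).
It fails at once if the split pin is forced against the axle or the nut with over 25 N (contact force between split_pin and stub_axle above 25 N or contact force between split_pin and nut above 25 N).
It fails at once if another thing on the table is moved by more than 2 cm (distance of any of jar, tealight_a, tealight_b, secateurs, tealight_c from where it was at the start of the episode above 0.02 m).
It also fails if it takes over 64 s, if anything falls off the work surface, if the arm or the gripper's body presses on something with over 40 N, if the wrist force passes 120 N, or if a joint passes its speed limit or range.

## Robot

A 6-joint arm with a two-finger parallel gripper is mounted at the origin on a cart in front of the work surface, level with it; the furniture and walls round the work are solid. World frame = base frame: x ahead of the robot, y to its left, z up, the work surface at z = 0. Lengths are in m, angles in degrees, forces in N, time in s.
With the tool pointing down it reaches from about 0.35 to 0.875 m from the base axis. Payload 4.2 kg.
Tool frame: the origin (TCP) lies between the finger pads; the fingertips stand 14 mm ahead of it and the grasp point (between the pads) lies 5 mm behind it (r.tcp_to_tips is the distance from the TCP to the fingertips, in m); y points along the fingers, x is the direction in which the jaws open and shut, and the axes are right-handed (so a half turn about y gives the same grasp; the last joint's range is limited). The gripper opens to 87 mm and grips with 3 to 60 N. Pads are 19 mm wide; open, the fingers measure 117 mm over their backs; the gripper's body (75 mm by 190 mm) begins 51 mm behind the grasp point.
Start: joints at [78.759, 22.042, 0.453, 0, -68.411, -14.817], TCP at [0.275, 0.561, 0.237] pointing down, gripper open.
Joint ranges: [-179.83, 179.83], [-69.29, 118.12], [-61.27, 80.66], [-181.25, 117.63], [-171.15, -9.14], [-177.46, 177.46]. Speed limits (degrees/s): [159.86, 159.86, 180, 180, 180, 180].

## Interface

Orientations are given as a 3x3 rotation matrix whose columns are the frame's x, y, z axes.
In Python, from station import sense, optics, ticket, r gives the robot as it stands.
- The arm moves only by the tool carry_out, never from a script. Its argument "steps" is a list that holds one entry, the list of rows, each a list of 6 numbers: the shift along the world's x, y, z in cm, then the turn, a rotation vector about the world's x, y, z in rad. A call has 1 to 20 rows; each row is the pose to reach, as a shift and turn from the pose commanded when the call began; what a row does not reach only later rows make up. A row lasts 1/8 s, in which the tool goes at most 62.5 mm and 10.7 degrees, less where a joint would pass 70% of its speed; a pose out of reach is approached as far as the arm can. A call with a gripper value outside its range is refused whole. "fingers" is the closure in counts, from 0 (fully open) to 255 (shut), set as the call begins (left out, the last holds). The fingers move at their own pace and stop on an object; the grip force is fixed at half the most. Time passes only in rows, so rows that repeat a pose let the fingers close. It gives the time, the measured TCP pose, the force and the opening at its end, in the units of the state.
- sense(): the state, without advancing time (a new reading comes with each control period).
- optics.capture(name): name is "scene" or "top"; returns a dict with "image" (480x640x3 uint8, red, green, blue), "fov_y" (degrees; the focal length in pixels is half the picture's height over the tangent of half this angle, whatever the lens; pixels are square), "cx", "cy" (the principal point, pixels), "rvec" (rotation vector, rad) and "tvec" (3), from world to camera coordinates, as OpenCV has them. Camera axes: x right, y down, z forward; pixel columns grow to the right and rows downward; lengths in m; the calibration is good to about 2 mm. A picture is of the moment at which its call begins. There is no depth.
- ticket.finish_job(): hands the job in, once; it reports no verdict.
The state is a dict: "time_s": time; "joints": joint angles; "joint_velocities": joint speeds; "effort": joint torques, N m; "tcp_pos": TCP position; "ee_rot": TCP orientation; "wrist_force": force on the tool from outside, world axes, zero at the start; "moment": the same for the moment, N m; "gripper_width": opening from 0.0 (shut) to 1.0 (fully open).
Only numpy, scipy, OpenCV 4.12 (cv2) and the standard library are available. Lean on these libraries where they do the work, as an engineer would, in place of code of your own. Each camera call takes 0.05 s, during which the arm holds its last target.

## Working session

There is one attempt and no reset: what is moved stays moved. The work goes in short steps, Python scripts to look and compute and a tool call to move; the robot and the scene stay as the last step left them, time stands still between calls to the robot, and variables do not carry over. Pictures are saved under pics/ and viewed, and the job is handed in when it is done.

Besides the shell and the picture viewer there is one more tool, called after ">>>" by a JSON object that holds its "method" and its "body". carry_out: Moves the arm, as the interface text tells. Its arguments: {"type":"object","properties":{"steps":{"type":"array","items":{"type":"array","items":{"type":"array","items":{"type":"number"}}}},"fingers":{"type":"number"}},"required":["steps"]}

```bash
ls; mkdir -p pics; cat > h.py <<'E'
import numpy as np,cv2
from station import sense,optics,ticket,r
def cap(n,f=None):
    d=optics.capture(n)
    if f: cv2.imwrite('pics/'+f,cv2.cvtColor(d['image'],cv2.COLOR_RGB2BGR))
    return d
def cam(d):
    F=240/np.tan(np.radians(d['fov_y'])/2)
    R=cv2.Rodrigues(np.array(d['rvec'],float))[0];t=np.array(d['tvec'],float).ravel()
    return F,R,t
def ray(d,u,v,z):
    F,R,t=cam(d);c=-R.T@t
    w=R.T@np.array([(u-d['cx'])/F,(v-d['cy'])/F,1.])
    return c+w*(z-c[2])/w[2]
def proj(d,p):
    F,R,t=cam(d);q=R@np.array(p,float)+t
    return np.array([d['cx']+F*q[0]/q[2],d['cy']+F*q[1]/q[2]])
E
python3 - <<'E'
from h import *
for n in('scene','top'):
    d=cap(n,n+'0.png');F,R,t=cam(d);print(n,F,d['cx'],d['cy'],-R.T@t,R.tolist(),[k for k in d])
s=sense();print(s)
E
```

```text
pics
scene 606.1005420755677 319.0622126523259 241.71413639717466 [-0.14255258 -0.60879162  0.64706055] [[0.5649281744663384, -0.8248771062195654, 0.020830682393201794], [-0.4505111744894754, -0.3294922119487071, -0.8297436736277426], [0.6913001080241807, 0.4593611236271351, -0.557755787729515]] ['image', 'fov_y', 'cx', 'cy', 'rvec', 'tvec']
top 512.2053307679525 311.64244808466043 237.03418660437268 [ 0.48294477 -0.1606235   0.92423102] [[-0.016840661870790474, -0.9998206938908418, 0.008658647434167048], [-0.9994233559048056, 0.016577336715716484, -0.029633554957005308], [0.029484704165546584, -0.009152703155312176, -0.9995233265138043]] ['image', 'fov_y', 'cx', 'cy', 'rvec', 'tvec']
{'time_s': 0.1, 'joints': array([ 7.87600150e+01,  2.20848088e+01,  3.87478745e-01, -2.39148919e-02,
       -6.84110902e+01, -1.48169048e+01]), 'joint_velocities': array([-0.01131501, -0.07531545,  0.25938445,  0.16191243,  0.06491837,
        0.02592142]), 'effort': array([ 6.02213788e-06, -3.91690922e+01,  1.87933749e+01,  4.23183203e+00,
        1.34422310e-02, -7.54326743e-05]), 'tcp_pos': array([0.2743015 , 0.56102183, 0.23558801]), 'ee_rot': array([[-4.39400926e-01, -7.49505557e-04,  8.98290746e-01],
       [-8.98288989e-01, -1.78031538e-03, -4.39401551e-01],
       [ 1.92857473e-03, -9.99998134e-01,  1.08999637e-04]]), 'wrist_force': array([-0.18219612, -0.88012921, -0.35766123]), 'moment': array([0.01530805, 0.00544022, 0.02844909]), 'gripper_width': 0.9994705608885693}
```

View pics/scene0.png

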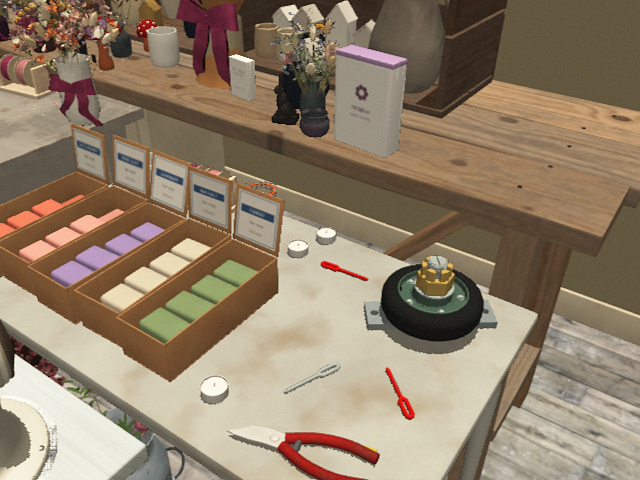

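View pics/top0.png

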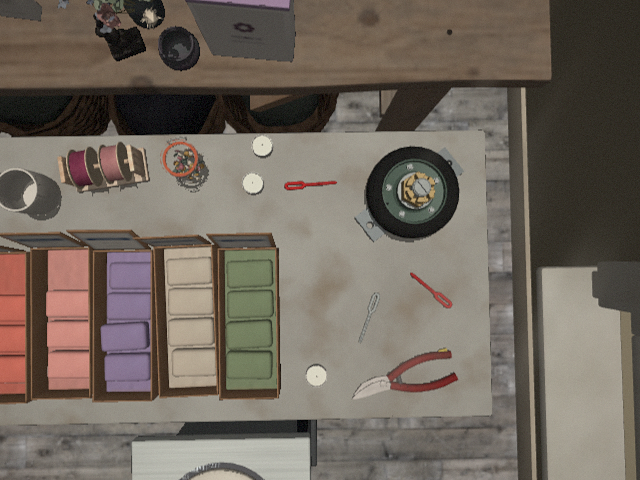

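The grey split pin is at top (370,316) / scene (313,378). Two red look-alikes lie at top (310,185) and (432,290), and the secateurs at (405,375). The nut is at top (421,188) / scene (436,275). I'll choose the grey pin and check it in close crops.

```bash
python3 - <<'E'
import cv2,numpy as np
t=cv2.imread('pics/top0.png');s=cv2.imread('pics/scene0.png')
f=lambda i,x,y,w,h,k:cv2.resize(i[y:y+h,x:x+w],None,fx=k,fy=k,interpolation=cv2.INTER_CUBIC)
a=f(t,355,138,110,110,5)[:550];cv2.imwrite('pics/c1.png',a)
cv2.imwrite('pics/c2.png',f(t,350,285,40,65,8))
cv2.imwrite('pics/c3.png',f(s,395,245,80,75,7))
E
```

```text
(no output)
```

View pics/c1.png

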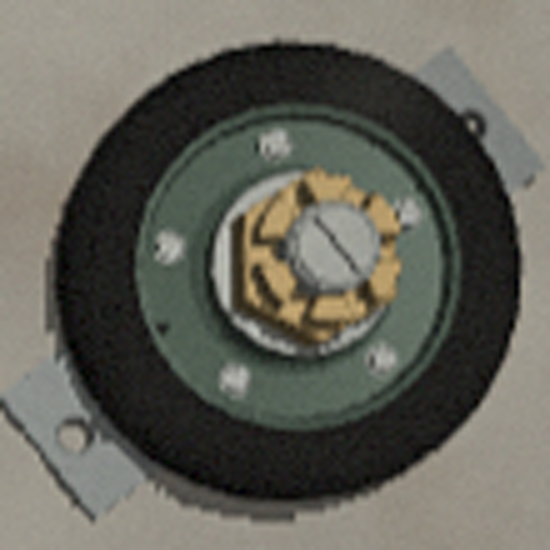

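View pics/c2.png

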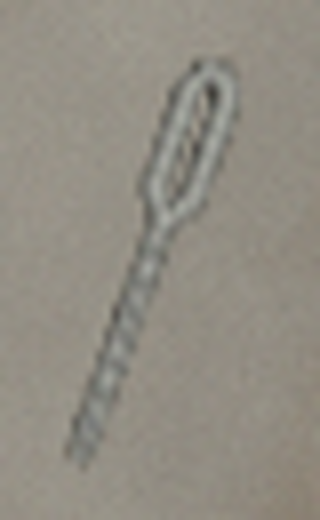

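View pics/c3.png

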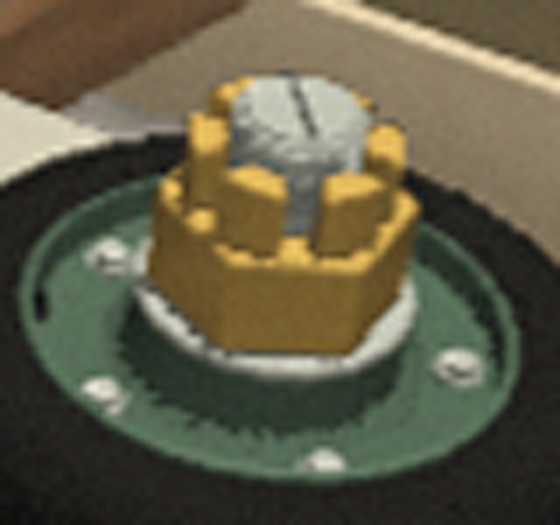

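```bash
cat >> h.py <<'E'
def rect(d,c,z,half=0.045,px=0.00018):
    # warp plane z around c; output x right = world x?, rows: y up
    n=int(2*half/px)
    src=np.float32([[0,0],[n,0],[n,n],[0,n]])
    w=[[c[0]-half,c[1]+half,z],[c[0]+half,c[1]+half,z],[c[0]+half,c[1]-half,z],[c[0]-half,c[1]-half,z]]
    H=cv2.getPerspectiveTransform(np.float32([proj(d,p) for p in w]),src)
    return cv2.warpPerspective(d['image'],H,(n,n),flags=cv2.INTER_LINEAR)
def load(n,f):
    import pickle
    return pickle.load(open(f,'rb'))[n]
E
python3 - <<'E'
from h import *
import pickle
D={n:cap(n) for n in('scene','top')};pickle.dump(D,open('d0.pkl','wb'))
s,t=D['scene'],D['top']
pc=np.array([423,187.4]);ps=np.array([438,261.1])
print('axle end',ray(t,*pc,0.114),ray(s,*ps,0.114))
# plate: holes etc
g=lambda x,y:ray(t,355+x/5,138+y/5,0.012)
print('plate corners',g(0,400),g(95,520),g(448,47),g(545,160), 'holes',g(75,435),g(472,122))
a=ray(t,355+312/5,138+210/5,.114);b=ray(t,355+370/5,138+275/5,.114);print('scribe top',np.degrees(np.arctan2(*(b-a)[1::-1])))
a=ray(s,395+290/7,245+78/7,.114);b=ray(s,395+315/7,245+138/7,.114);print('scribe scene',np.degrees(np.arctan2(*(b-a)[1::-1])))
g=lambda x,y:ray(t,350+x/8,285+y/8,0.003)
e=g(218,60);n=g(170,215);p=g(78,462);print('pin end',e,n,p,np.linalg.norm(e-p),np.degrees(np.arctan2(*(p-e)[1::-1])))
c=ray(t,*pc,.114)
ims=[]
for d,cc in((t,ray(t,*pc,.114)),(s,ray(s,*ps,.114))):
    for z in(.106,): ims.append(cv2.resize(rect(d,cc,z),(390,390)))
cv2.imwrite('pics/r0.png',cv2.cvtColor(np.hstack(ims),cv2.COLOR_RGB2BGR))
E
```

```text
axle end [ 0.58285878 -0.34643191  0.114     ] [ 0.58118547 -0.34515572  0.114     ]
plate corners [ 0.54255906 -0.2469397   0.012     ] [ 0.49915254 -0.28001281  0.012     ] [ 0.66685383 -0.41034778  0.012     ] [ 0.62557866 -0.44421559  0.012     ] holes [ 0.52961246 -0.2734873   0.012     ] [ 0.63967216 -0.41831241  0.012     ]
scribe top -139.44227077600044
scribe scene -140.97788177426895
pin end [ 0.40853963 -0.28517718  0.003     ] [ 0.37408339 -0.27369053  0.003     ] [ 0.31941273 -0.25197115  0.003     ] 0.09511174778482337 159.56610349239872
```

View pics/r0.png

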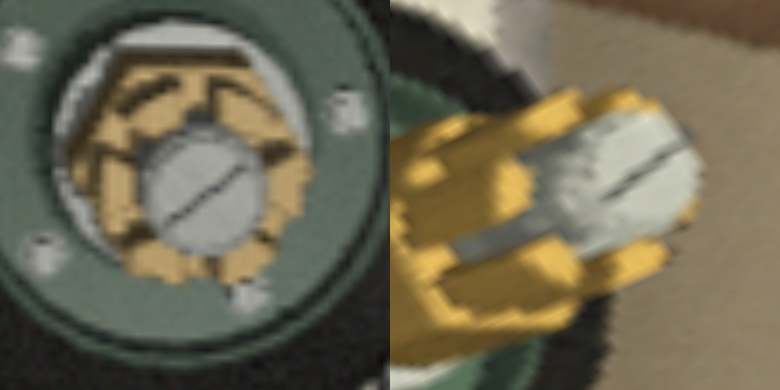

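```bash
python3 - <<'E'
from h import *
import pickle
D=pickle.load(open('d0.pkl','rb'))
t=D['top'];c=np.array([.583,-.3457])
im=rect(t,c,.012,half=.13,px=.0004)
hsv=cv2.cvtColor(im,cv2.COLOR_RGB2HSV)
cv2.imwrite('pics/r1.png',cv2.cvtColor(im,cv2.COLOR_RGB2BGR))
for p in((110,100),(540,550)): print(im[p[1],p[0]],hsv[p[1],p[0]])
# blueish plate
m=((im[...,2].astype(int)-im[...,0]>4)).astype(np.uint8)
yy,xx=np.mgrid[:650,:650];R=np.hypot(xx-325,yy-325);m[(R<215)|(R>290)]=0
m=cv2.morphologyEx(m,cv2.MORPH_OPEN,np.ones((5,5)))
cv2.imwrite('pics/r1m.png',m*255)
n,l,s,ce=cv2.connectedComponentsWithStats(m)
for i in range(1,n):
    if s[i,4]>500:
        q=cv2.minAreaRect(np.argwhere(l==i)[:,::-1].astype(np.float32));print(s[i],ce[i],q)
for n in D:
  d=D[n]
  im=rect(d,c if n=='top' else c+[-.001,.0005],.114,half=.02,px=.00005)
  cv2.imwrite('pics/a_%s.png'%n,cv2.cvtColor(im,cv2.COLOR_RGB2BGR)[::2,::2])
a=cv2.imread('pics/a_top.png');b=cv2.imread('pics/a_scene.png');cv2.imwrite('pics/a.png',np.hstack([a,b]))
E
```

```text
[159 156 143] [ 24  26 159]
[153 147 136] [ 19  28 153]
```

View pics/r1.png

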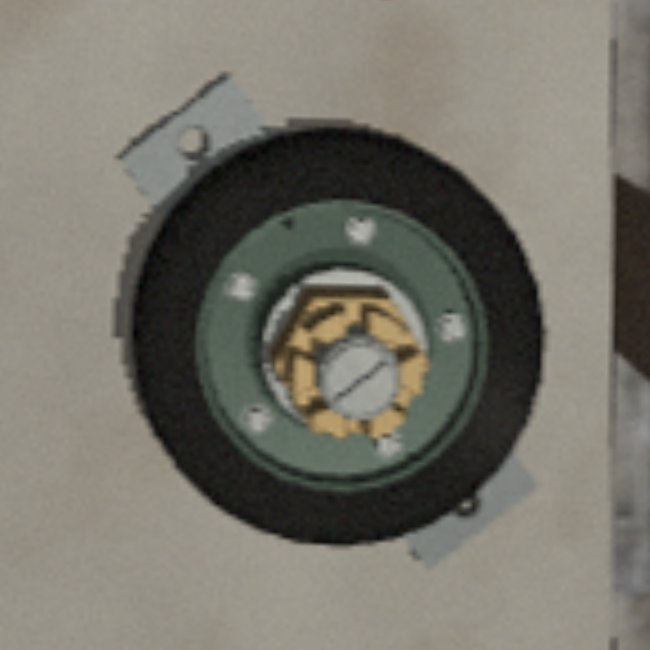

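View pics/a.png

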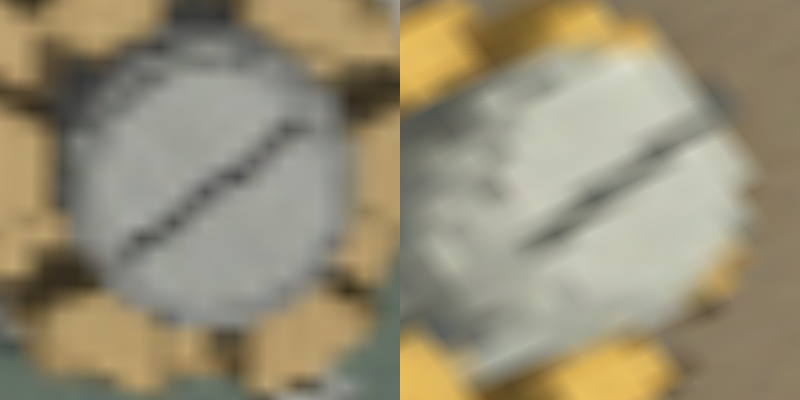

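```bash
python3 - <<'E'
from h import *
import pickle
D=pickle.load(open('d0.pkl','rb'))
t=D['top']
def pca(im,x0,x1,y0,y1,th):
    g=cv2.cvtColor(im,cv2.COLOR_RGB2GRAY);m=np.zeros_like(g);m[y0:y1,x0:x1]=1
    p=np.argwhere((g<th)&(m>0))[:,::-1].astype(np.float32)
    v=cv2.fitLine(p,cv2.DIST_L2,0,.01,.01).ravel();return len(p),np.degrees(np.arctan2(-v[1],v[0])),v[2:]
im=rect(t,(.583,-.3457),.114,half=.02,px=.00005)
for th in(90,105,120):print(pca(im,240,600,240,530,th))
# plate ends
im=rect(t,(.583,-.3457),.012,half=.13,px=.0004)
print(im[130,150],im[150,160],im[530,460],im[100,100],im[50,300])
b=cv2.blur(im,(5,5)).astype(int);sat=b[...,0]-b[...,2]
yy,xx=np.mgrid[:650,:650];R=np.hypot(xx-330,yy-320)
m=((sat<4)&(b.sum(2)>270)&(R>215)&(R<285)&(xx<600)).astype(np.uint8)
m=cv2.morphologyEx(m,cv2.MORPH_OPEN,np.ones((5,5)))
n,l,s,ce=cv2.connectedComponentsWithStats(m)
B=[]
for i in range(1,n):
    if s[i,4]>800:
        q=cv2.minAreaRect(np.argwhere(l==i)[:,::-1].astype(np.float32));print(s[i],q);B.append(cv2.boxPoints(q))
o=cv2.cvtColor(im,cv2.COLOR_RGB2BGR)
for q in B:cv2.polylines(o,[q.astype(int)],1,(0,0,255),1)
cv2.imwrite('pics/r1b.png',o)
E
```

```text
(500, np.float32(35.238453), array([391.15 , 405.944], dtype=float32))
(3763, np.float32(36.973522), array([412.02444, 389.48074], dtype=float32))
(14194, np.float32(37.158585), array([416.80118, 386.3319 ], dtype=float32))
[72 69 66] [139 144 140] [126 129 127] [158 154 143] [152 147 136]
[ 122   77  136  120 5533] ((188.42324829101562, 136.36801147460938), (53.142417907714844, 137.64756774902344), 52.69605255126953)
[ 407  456  126  110 4115] ((470.03826904296875, 511.5884704589844), (40.979515075683594, 138.12481689453125), 52.594642639160156)
```

View pics/r1b.png

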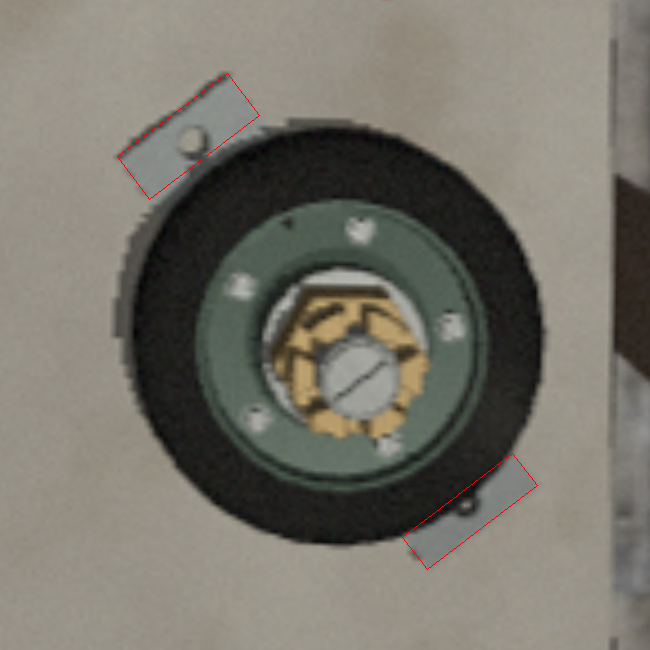

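>>> {"method": "carry_out", "body": {"steps": [[[0,-2,3,0,0,0],[2,-8,6,0,0,0.05],[4,-14,6,0,0,0.1],[6,-20,6,0,0,0.15],[8,-26,6,0,0,0.2],[10,-32,6,0,0,0.25],[12,-38,6,0,0,0.3],[14,-44,6,0,0,0.35],[16,-50,6,0,0,0.4],[18,-56,6,0,0,0.44],[20,-62,5,0,0,0.45],[22,-68,4,0,0,0.45],[25,-74,3,0,0,0.45],[28,-80,0,0,0,0.45],[30,-85,-2,0,0,0.45],[30.9,-90.6,-5,0,0,0.45],[30.9,-90.6,-5,0,0,0.45],[30.9,-90.6,-5,0,0,0.45]]], "fingers": 0}}

```text
time_s: 2.45
tcp_pos: [0.5828, -0.3456, 0.1844]
ee_rot: [[-0.007, -0.003, 1.0], [-1.0, 0.001, -0.007], [-0.001, -1.0, -0.003]]
wrist_force: [-0.2, 0.1, -0.4]
gripper_width: 1.0
```

```bash
python3 - <<'E'
from h import *
s=sense();print(s['joints'],s['moment'])
a=cap('scene');b=cap('top')
cv2.imwrite('pics/n1.png',cv2.cvtColor(np.hstack([cv2.resize(a['image'][150:350,340:540],(400,400)),cv2.resize(b['image'][90:290,320:520],(400,400))]),cv2.COLOR_RGB2BGR))
E
```

```text
[-1.70364024e+01  2.92854897e+01  4.56753828e+00 -1.50822733e-02
 -6.54822819e+01  1.06632708e+02] [-0.0320485   0.00505697 -0.0206958 ]
```

View pics/n1.png

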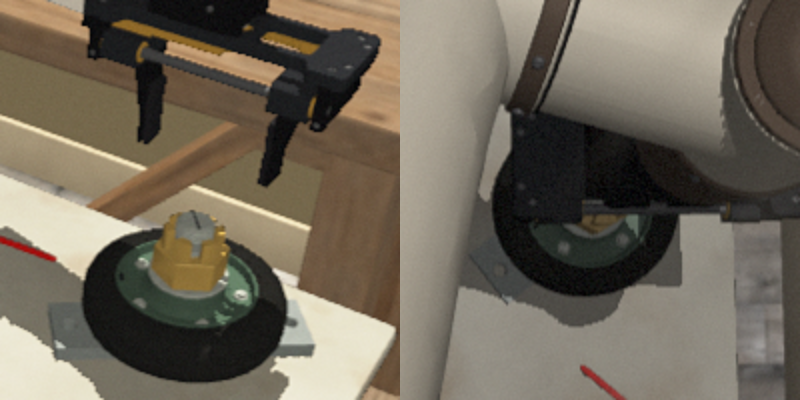

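>>> {"method": "carry_out", "body": {"steps": [[[0,0,0,0,0,0.17],[0.05,0.1,0,0,0,0.35],[0.05,0.1,-1,0,0,0.52],[0.05,0.1,-3,0,0,0.7],[0.05,0.1,-5,0,0,0.88],[0.05,0.1,-7,0,0,1.047],[0.05,0.1,-8,0,0,1.047],[0.05,0.1,-9,0,0,1.047],[0.05,0.1,-9.7,0,0,1.047],[0.05,0.1,-10.2,0,0,1.047],[0.05,0.1,-10.2,0,0,1.047]]]}}

```text
time_s: 3.92
tcp_pos: [0.5839, -0.3436, 0.0843]
ee_rot: [[0.863, -0.001, 0.505], [-0.505, 0.0, 0.863], [-0.001, -1.0, -0.0]]
wrist_force: [-0.3, -0.5, 0.9]
gripper_width: 0.997
```

>>> {"method": "carry_out", "body": {"steps": [[[0,0,0,0,0,0],[0,0,0,0,0,0],[0,0,0,0,0,0],[0,0,0,0,0,0],[0,0,0,0,0,0],[0,0,0,0,0,0]]], "fingers": 255}}

```text
time_s: 4.68
tcp_pos: [0.5834, -0.3432, 0.0846]
ee_rot: [[0.864, -0.001, 0.504], [-0.504, 0.001, 0.864], [-0.002, -1.0, -0.0]]
wrist_force: [-2.0, 1.2, 1.9]
gripper_width: 0.573
```

```bash
cat >> h.py <<'E'
def st():
    s=sense();x=s['ee_rot'][:,0];print('t',s['time_s'],'tcp',np.round(s['tcp_pos'],4),'yaw %.2f'%np.degrees(np.arctan2(x[1],x[0])),'f',np.round(s['wrist_force'],1),'m',np.round(s['moment'],3),'w %.3f'%s['gripper_width'],'j6 %.1f'%s['joints'][5],'e6 %.3f'%s['effort'][5])
E
python3 -c "
from h import *
st()
a=cap('scene');b=cap('top')
cv2.imwrite('pics/n2.png',cv2.cvtColor(np.hstack([cv2.resize(a['image'][190:340,360:510],(400,400)),cv2.resize(b['image'][90:290,320:520],(400,400))]),cv2.COLOR_RGB2BGR))"
```

```text
t 4.675 tcp [ 0.5834 -0.3432  0.0846] yaw -30.29 f [-2.   1.2  1.9] m [0.467 0.521 0.063] w 0.573 j6 166.5 e6 -0.031
```

View pics/n2.png

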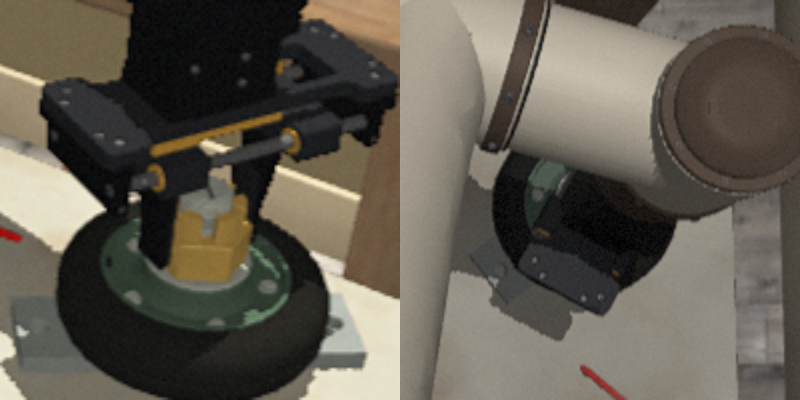

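>>> {"method": "carry_out", "body": {"steps": [[[0,0,0,0,0,-0.06],[0,0,0,0,0,-0.12],[0,0,0,0,0,-0.18]]]}}

```text
time_s: 5.15
tcp_pos: [0.5838, -0.3435, 0.0846]
ee_rot: [[0.758, -0.001, 0.652], [-0.652, 0.0, 0.758], [-0.0, -1.0, -0.0]]
wrist_force: [-1.6, 1.9, 1.2]
gripper_width: 0.573
```

```bash
python3 -c "
from h import *
st()"
```

```text
t 5.15 tcp [ 0.5838 -0.3435  0.0846] yaw -40.69 f [-1.6  1.9  1.2] m [0.305 0.514 0.097] w 0.573 j6 156.1 e6 0.192
```

>>> {"method": "carry_out", "body": {"steps": [[[0,0,0,0,0,-0.06],[0,0,0,0,0,-0.12],[0,0,0,0,0,-0.18]]]}}

```text
time_s: 5.52
tcp_pos: [0.5841, -0.3438, 0.0846]
ee_rot: [[0.629, 0.0, 0.777], [-0.777, -0.0, 0.629], [0.0, -1.0, -0.0]]
wrist_force: [-1.9, -0.5, 1.4]
gripper_width: 0.575
```

```bash
python3 -c "
from h import *
st()"
```

```text
t 5.525 tcp [ 0.5841 -0.3438  0.0846] yaw -51.00 f [-1.9 -0.5  1.4] m [0.013 0.285 0.162] w 0.575 j6 145.8 e6 0.189
```

>>> {"method": "carry_out", "body": {"steps": [[[0,0,0,0,0,-0.06],[0,0,0,0,0,-0.12],[0,0,0,0,0,-0.18]]]}}

```text
time_s: 5.9
tcp_pos: [0.5843, -0.3441, 0.0846]
ee_rot: [[0.48, 0.001, 0.877], [-0.877, -0.001, 0.48], [0.001, -1.0, 0.0]]
wrist_force: [-0.8, -0.3, -0.3]
gripper_width: 0.571
```

```bash
python3 -c "
from h import *
st()"
```

```text
t 5.9 tcp [ 0.5843 -0.3441  0.0846] yaw -61.31 f [-0.8 -0.3 -0.3] m [-0.282  0.212  0.183] w 0.571 j6 135.5 e6 0.185
```

>>> {"method": "carry_out", "body": {"steps": [[[0,0,0,0,0,-0.06],[0,0,0,0,0,-0.12],[0,0,0,0,0,-0.18]]]}}

```text
time_s: 6.28
tcp_pos: [0.5845, -0.3445, 0.0846]
ee_rot: [[0.315, 0.001, 0.949], [-0.949, -0.002, 0.315], [0.002, -1.0, 0.001]]
wrist_force: [-0.3, -1.9, -0.4]
gripper_width: 0.573
```

```bash
python3 -c "
from h import *
st()"
```

```text
t 6.275 tcp [ 0.5845 -0.3445  0.0846] yaw -71.62 f [-0.3 -1.9 -0.4] m [-0.606  0.097  0.108] w 0.573 j6 125.2 e6 0.182
```

>>> {"method": "carry_out", "body": {"steps": [[[0,0,0,0,0,-0.06],[0,0,0,0,0,-0.12],[0,0,0,0,0,-0.18]]]}}

```text
time_s: 6.65
tcp_pos: [0.5846, -0.3449, 0.0846]
ee_rot: [[0.14, 0.002, 0.99], [-0.99, -0.002, 0.14], [0.002, -1.0, 0.001]]
wrist_force: [-0.4, -3.5, -1.0]
gripper_width: 0.573
```

```bash
python3 -c "
from h import *
st()"
```

```text
t 6.65 tcp [ 0.5846 -0.3449  0.0846] yaw -81.94 f [-0.4 -3.5 -1. ] m [-0.963  0.12   0.114] w 0.573 j6 114.9 e6 0.178
```

>>> {"method": "carry_out", "body": {"steps": [[[0,0,0,0,0,-0.06],[0,0,0,0,0,-0.12],[0,0,0,0,0,-0.18]]]}}

```text
time_s: 7.02
tcp_pos: [0.5847, -0.3453, 0.0846]
ee_rot: [[-0.039, 0.002, 0.999], [-0.999, -0.003, -0.039], [0.003, -1.0, 0.002]]
wrist_force: [-0.8, -4.3, -2.3]
gripper_width: 0.575
```

```bash
python3 -c "
from h import *
st()"
```

```text
t 7.025 tcp [ 0.5847 -0.3453  0.0846] yaw -92.25 f [-0.8 -4.3 -2.3] m [-1.445  0.105  0.156] w 0.575 j6 104.6 e6 0.174
```

>>> {"method": "carry_out", "body": {"steps": [[[0,0,0,0,0,-0.06],[0,0,0,0,0,-0.12],[0,0,0,0,0,-0.18]]]}}

```text
time_s: 7.4
tcp_pos: [0.5846, -0.3457, 0.0846]
ee_rot: [[-0.218, 0.002, 0.976], [-0.976, -0.003, -0.218], [0.003, -1.0, 0.003]]
wrist_force: [-0.7, -5.4, -2.5]
gripper_width: 0.568
```

```bash
python3 -c "
from h import *
st()"
```

```text
t 7.4 tcp [ 0.5846 -0.3457  0.0846] yaw -102.57 f [-0.7 -5.4 -2.5] m [-1.717  0.185  0.146] w 0.568 j6 94.3 e6 0.171
```

>>> {"method": "carry_out", "body": {"steps": [[[-0.05,-0.1,0,0,0,-0.06],[-0.1,-0.18,0,0,0,-0.12],[-0.1,-0.18,0,0,0,-0.18]]]}}

```text
time_s: 7.78
tcp_pos: [0.5844, -0.3463, 0.0846]
ee_rot: [[-0.389, 0.003, 0.921], [-0.921, -0.002, -0.389], [0.0, -1.0, 0.004]]
wrist_force: [0.2, -3.0, -2.2]
gripper_width: 0.573
```

```bash
python3 -c "
from h import *
st()"
```

```text
t 7.775 tcp [ 0.5844 -0.3463  0.0846] yaw -112.87 f [ 0.2 -3.  -2.2] m [-0.536 -0.324  0.122] w 0.573 j6 84.1 e6 0.184
```

>>> {"method": "carry_out", "body": {"steps": [[[0,0,0,0,0,-0.06],[0,0,0,0,0,-0.12],[0,0,0,0,0,-0.18]]]}}

```text
time_s: 8.15
tcp_pos: [0.5842, -0.3467, 0.0846]
ee_rot: [[-0.547, 0.003, 0.837], [-0.837, -0.002, -0.547], [0.0, -1.0, 0.004]]
wrist_force: [0.9, -3.8, -0.7]
gripper_width: 0.571
```

```bash
python3 -c "
from h import *
st()"
```

```text
t 8.15 tcp [ 0.5842 -0.3467  0.0846] yaw -123.18 f [ 0.9 -3.8 -0.7] m [-0.88  -0.174  0.114] w 0.571 j6 73.8 e6 0.181
```

>>> {"method": "carry_out", "body": {"steps": [[[0,0,0,0,0,-0.06],[0,0,0,0,0,-0.12],[0,0,0,0,0,-0.18]]]}}

```text
time_s: 8.52
tcp_pos: [0.584, -0.347, 0.0846]
ee_rot: [[-0.688, 0.003, 0.725], [-0.725, -0.003, -0.688], [0.0, -1.0, 0.004]]
wrist_force: [0.1, -3.6, -1.7]
gripper_width: 0.572
```

```bash
python3 -c "
from h import *
st()"
```

```text
t 8.525 tcp [ 0.584  -0.347   0.0846] yaw -133.50 f [ 0.1 -3.6 -1.7] m [-1.187 -0.043  0.103] w 0.572 j6 63.5 e6 0.179
```

>>> {"method": "carry_out", "body": {"steps": [[[-0.04,-0.03,0,0,0,-0.06],[-0.08,-0.06,0,0,0,-0.12],[-0.1,-0.08,0,0,0,-0.18]]]}}

```text
time_s: 8.9
tcp_pos: [0.5835, -0.3474, 0.0846]
ee_rot: [[-0.807, 0.004, 0.59], [-0.59, -0.002, -0.807], [-0.002, -1.0, 0.004]]
wrist_force: [2.0, -2.4, -2.3]
gripper_width: 0.568
```

```bash
python3 -c "
from h import *
st()"
```

```text
t 8.9 tcp [ 0.5835 -0.3474  0.0846] yaw -143.81 f [ 2.  -2.4 -2.3] m [-0.649 -0.475  0.115] w 0.568 j6 53.3 e6 0.185
```

>>> {"method": "carry_out", "body": {"steps": [[[0,0,0,0,0,-0.06],[-0.03,0,0,0,0,-0.12],[-0.05,0,0,0,0,-0.18]]]}}

```text
time_s: 9.28
tcp_pos: [0.5832, -0.3476, 0.0847]
ee_rot: [[-0.9, 0.004, 0.436], [-0.436, -0.003, -0.9], [-0.002, -1.0, 0.004]]
wrist_force: [1.9, -4.0, -2.4]
gripper_width: 0.577
```

```bash
python3 -c "
from h import *
st()"
```

```text
t 9.275 tcp [ 0.5832 -0.3476  0.0847] yaw -154.12 f [ 1.9 -4.  -2.4] m [-0.987 -0.448  0.127] w 0.577 j6 43.0 e6 0.187
```

>>> {"method": "carry_out", "body": {"steps": [[[-0.01,0,0,0,0,-0.06],[-0.03,0,0,0,0,-0.12],[-0.05,0,0,0,0,-0.18]]]}}

```text
time_s: 9.65
tcp_pos: [0.5827, -0.3477, 0.0846]
ee_rot: [[-0.963, 0.004, 0.268], [-0.268, -0.003, -0.963], [-0.003, -1.0, 0.004]]
wrist_force: [1.8, -4.0, -2.8]
gripper_width: 0.568
```

```bash
python3 -c "
from h import *
st()"
```

```text
t 9.65 tcp [ 0.5827 -0.3477  0.0846] yaw -164.43 f [ 1.8 -4.  -2.8] m [-1.095 -0.525  0.096] w 0.568 j6 32.7 e6 0.189
```

Still loose; carry on, shifting along the small orbit.

>>> {"method": "carry_out", "body": {"steps": [[[-0.02,0.01,0,0,0,-0.06],[-0.04,0.02,0,0,0,-0.12],[-0.05,0.03,0,0,0,-0.18]]]}}

```text
time_s: 10.02
tcp_pos: [0.5823, -0.3478, 0.0847]
ee_rot: [[-0.995, 0.004, 0.095], [-0.095, -0.004, -0.995], [-0.004, -1.0, 0.004]]
wrist_force: [1.7, -5.6, -2.5]
gripper_width: 0.575
```

```bash
python3 -c "
from h import *
st()"
```

```text
t 10.025 tcp [ 0.5823 -0.3478  0.0847] yaw -174.55 f [ 1.7 -5.6 -2.5] m [-1.459 -0.5    0.955] w 0.575 j6 22.5 e6 -0.595
```

>>> {"method": "carry_out", "body": {"steps": [[[-0.02,0.01,0,0,0,-0.06],[-0.03,0.02,0,0,0,-0.12],[-0.03,0.03,0,0,0,-0.18]]]}}

```text
time_s: 10.4
tcp_pos: [0.5818, -0.3477, 0.0846]
ee_rot: [[-0.996, 0.004, -0.085], [0.085, -0.004, -0.996], [-0.004, -1.0, 0.004]]
wrist_force: [1.4, -5.4, -3.4]
gripper_width: 0.573
```

```bash
python3 -c "
from h import *
st()"
```

```text
t 10.4 tcp [ 0.5818 -0.3477  0.0846] yaw 175.14 f [ 1.4 -5.4 -3.4] m [-1.723 -0.395  0.894] w 0.573 j6 12.2 e6 -0.593
```

>>> {"method": "carry_out", "body": {"steps": [[[-0.02,0.01,0,0,0,-0.06],[-0.02,0.02,0,0,0,-0.12],[-0.02,0.04,0,0,0,-0.18]]]}}

```text
time_s: 10.78
tcp_pos: [0.5814, -0.3476, 0.0846]
ee_rot: [[-0.965, 0.003, -0.262], [0.262, -0.005, -0.965], [-0.004, -1.0, 0.004]]
wrist_force: [-0.0, -7.6, -3.4]
gripper_width: 0.571
```

```bash
python3 -c "
from h import *
st()"
```

```text
t 10.775 tcp [ 0.5814 -0.3476  0.0846] yaw 164.82 f [-0.  -7.6 -3.4] m [-2.045 -0.273  0.869] w 0.571 j6 1.8 e6 -0.590
```

>>> {"method": "carry_out", "body": {"steps": [[[-0.02,0.02,0,0,0,-0.06],[-0.02,0.03,0,0,0,-0.11],[-0.02,0.04,0,0,0,-0.15],[-0.02,0.04,0,0,0,-0.15]]]}}

```text
time_s: 11.28
tcp_pos: [0.5811, -0.3475, 0.0846]
ee_rot: [[-0.915, 0.003, -0.402], [0.402, -0.005, -0.915], [-0.005, -1.0, 0.003]]
wrist_force: [0.9, -6.7, -2.8]
gripper_width: 0.573
```

```bash
python3 -c "
from h import *
st()"
```

```text
t 11.275 tcp [ 0.5811 -0.3475  0.0846] yaw 156.27 f [ 0.9 -6.7 -2.8] m [-2.175 -0.289  0.633] w 0.573 j6 -6.7 e6 -0.690
```

>>> {"method": "carry_out", "body": {"steps": [[[0,0,0,0,0,0],[0,0,0,0,0,0],[0,0,0,0,0,0],[0,0,1,0,0,0],[0,0,4,0,0,0],[0,0,9,0,0,0],[-4,4,12,0,0,0],[-8,8,12,0,0,0],[-12,12,12,0,0,0],[-15,15,12,0,0,0]]], "fingers": 0}}

```text
time_s: 12.52
tcp_pos: [0.4283, -0.1935, 0.2056]
ee_rot: [[-0.914, 0.002, -0.405], [0.405, -0.0, -0.915], [-0.002, -1.0, -0.001]]
wrist_force: [0.4, 1.0, -0.0]
gripper_width: 1.001
```

```bash
python3 - <<'E'
from h import *
import pickle
st()
D={n:cap(n) for n in('scene','top')};pickle.dump(D,open('d1.pkl','wb'))
a=cv2.resize(D['scene']['image'][240:310,400:470],(400,400),interpolation=2);b=cv2.resize(rect(D['top'],(.584,-.345),.106,half=.04),(400,400))
cv2.imwrite('pics/n3.png',cv2.cvtColor(np.hstack([a,b]),cv2.COLOR_RGB2BGR))
E
```

```text
t 12.525 tcp [ 0.4283 -0.1935  0.2056] yaw 156.13 f [ 0.4  1.  -0. ] m [ 0.114 -0.16   0.017] w 1.001 j6 -19.4 e6 0.289
```

View pics/n3.png

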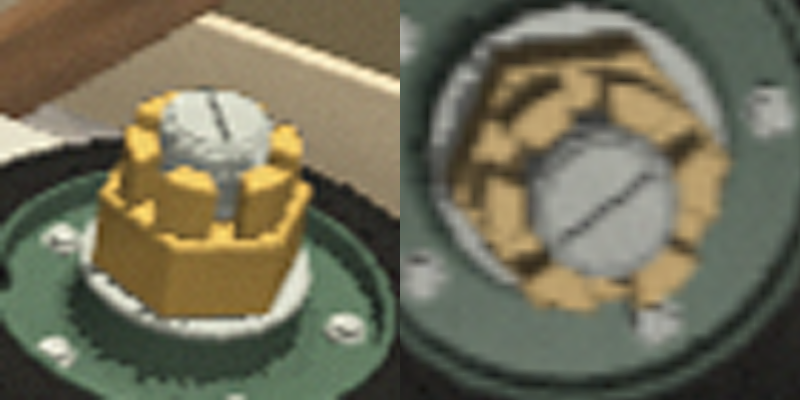

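```bash
python3 - <<'E'
from h import *
import pickle
D=pickle.load(open('d1.pkl','rb'));D0=pickle.load(open('d0.pkl','rb'))
for nm,dd in(('before',D0),('now',D)):
  d=dd['top']
  # nut centre from washer/hex? use axle guess (top cam) .5842,-.3438
  c=(.5842,-.3438);im=rect(d,c,.106,half=.03,px=.0001)
  pol=cv2.warpPolar(im,(300,720),(300,300),300,cv2.WARP_POLAR_LINEAR)  # rows angle cw in image
  hsv=cv2.cvtColor(pol,cv2.COLOR_RGB2HSV)
  for r0,r1 in((175,190),(185,205),(195,220)):
    w=hsv[:,r0:r1,2].astype(float).mean(1)*(1)
    a=-np.arange(720)*np.pi/360
    ph=np.angle((w*np.exp(6j*a)).sum())/6
    print(nm,r0,'block phase',np.degrees(ph)%60,'slot phase',(np.degrees(ph)+30)%60, abs((w*np.exp(6j*a)).sum())/720)
  o=cv2.cvtColor(im,cv2.COLOR_RGB2BGR)
  a=np.radians(37.3);
  for off in(-40,40):
    n=np.array([np.sin(a),np.cos(a)])*off;v=np.array([np.cos(a),-np.sin(a)])
    cv2.line(o,tuple((300+n-v*280).astype(int).tolist()),tuple((300+n+v*280).astype(int).tolist()),(0,0,255),1)
  cv2.imwrite('pics/p_%s.png'%nm,o)
E
```

```text
before 175 block phase 0.4813565607730488 slot phase 30.481356560773047 18.77379654101042
before 185 block phase 59.68495037521774 slot phase 29.684950375217735 15.741571434969458
before 195 block phase 59.81172851935687 slot phase 29.811728519356873 13.167001440551935
now 175 block phase 7.535036795030925 slot phase 37.535036795030926 16.265653928765857
now 185 block phase 7.2227600547345325 slot phase 37.222760054734536 13.95041942540513
now 195 block phase 7.480698894971896 slot phase 37.480698894971894 13.391093814474905
```

View pics/p_now.png

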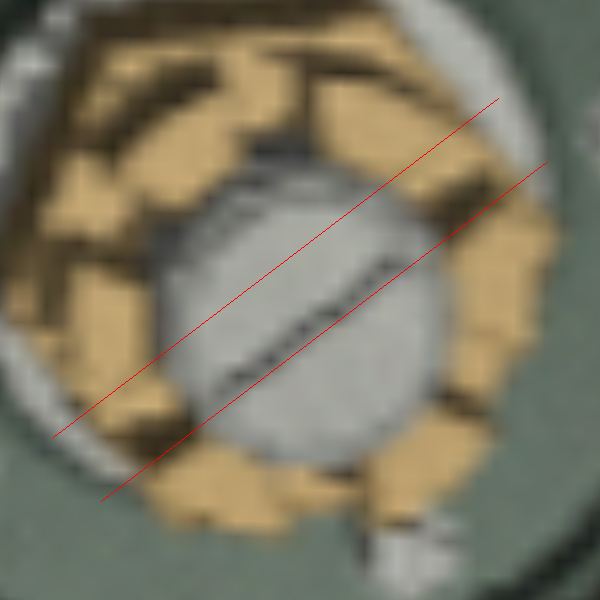

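```bash
python3 - <<'E'
import numpy as np
Y=[(-30.29,.5834,-.3432),(-40.69,.5838,-.3435),(-51,.5841,-.3438),(-61.3,.5843,-.3441),(-71.6,.5845,-.3445),(-81.9,.5846,-.3449),(-92.25,.5847,-.3453),(-102.6,.5846,-.3457),(-112.9,.5844,-.3463),(-123.2,.5842,-.3467),(-133.5,.5840,-.3470),(-143.8,.5835,-.3474),(-154.1,.5832,-.3476),(-164.4,.5827,-.3477),(-174.5,.5823,-.3478),(175.1,.5818,-.3477),(164.8,.5814,-.3476),(156.3,.5811,-.3475)]
A=[];b=[]
for y,px,py in Y:
    a=np.radians(y);c,s=np.cos(a),np.sin(a)
    A+=[[1,0,c,-s],[0,1,s,c]];b+=[px,py]
x,res,_,_=np.linalg.lstsq(np.array(A),np.array(b),rcond=None);print(x,np.sqrt(res/len(b)))
E
```

```text
[ 5.82125528e-01 -3.45264030e-01  4.81004130e-05  2.49653114e-03] [5.70563375e-05]
```

```bash
python3 - <<'E'
from h import *
import pickle
D=pickle.load(open('d0.pkl','rb'))
o=[]
for n in('top','scene'):
  im=rect(D[n],(.365,-.27),.003,half=.06,px=.0003)
  o.append(im)
o=np.hstack(o);cv2.imwrite('pics/pin.png',cv2.cvtColor(o,cv2.COLOR_RGB2BGR))
E
```

```text
(no output)
```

View pics/pin.png

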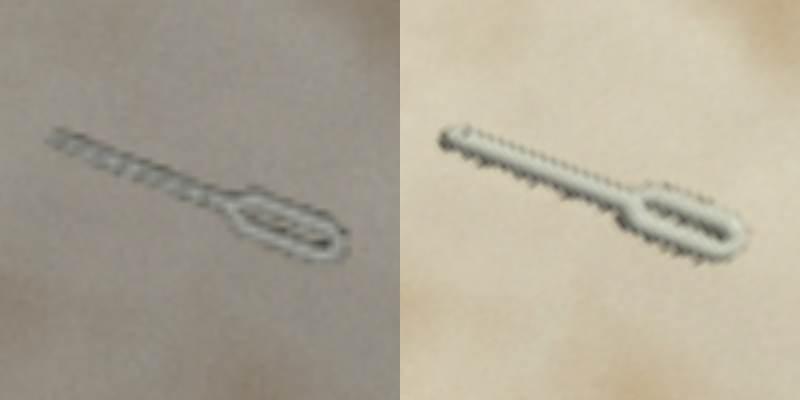

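>>> {"method": "carry_out", "body": {"steps": [[[-1,-2,0,0,0,0.18],[-2,-4,0,0,0,0.36],[-3,-6,0,0,0,0.54],[-3.8,-8.3,-1,0,0,0.72],[-3.8,-8.3,-3,0,0,0.9],[-3.8,-8.3,-6,0,0,1.08],[-3.8,-8.3,-9,0,0,1.26],[-3.8,-8.3,-11,0,0,1.44],[-3.8,-8.3,-12,0,0,1.6],[-3.8,-8.3,-13,0,0,1.65],[-3.8,-8.3,-13,0,0,1.65],[-3.8,-8.3,-13,0,0,1.65]]], "fingers": 150}}

```text
time_s: 14.12
tcp_pos: [0.3926, -0.2782, 0.0751]
ee_rot: [[-0.332, 0.001, 0.943], [-0.943, -0.001, -0.332], [0.0, -1.0, 0.001]]
wrist_force: [-0.9, -0.5, 0.3]
gripper_width: 0.41
```

```bash
python3 - <<'E'
from h import *
st()
a=cap('scene');b=cap('top')
cv2.imwrite('pics/g1.png',cv2.cvtColor(np.hstack([cv2.resize(a['image'][280:440,230:390],(400,400)),cv2.resize(b['image'][230:390,290:450],(400,400))]),cv2.COLOR_RGB2BGR))
E
```

```text
t 14.125 tcp [ 0.3926 -0.2782  0.0751] yaw -109.39 f [-0.9 -0.5  0.3] m [-0.067 -0.02  -0.063] w 0.410 j6 86.5 e6 -0.000
```

View pics/g1.png

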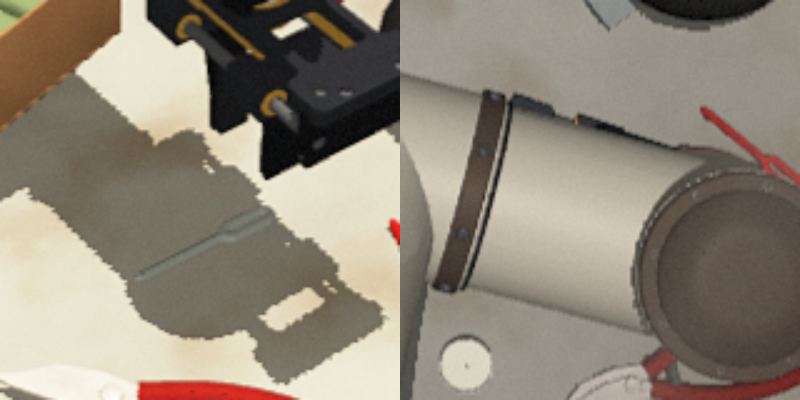

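>>> {"method": "carry_out", "body": {"steps": [[[-0.2,0.1,-2,0,0,0],[-0.2,0.1,-4,0,0,0],[-0.2,0.1,-5.4,0,0,0],[-0.2,0.1,-5.9,0,0,0],[-0.2,0.1,-5.9,0,0,0],[-0.2,0.1,-5.9,0,0,0]]]}}

```text
time_s: 14.98
tcp_pos: [0.3904, -0.2769, 0.0161]
ee_rot: [[-0.331, 0.001, 0.944], [-0.944, -0.0, -0.331], [0.0, -1.0, 0.001]]
wrist_force: [-0.1, -0.4, 0.5]
gripper_width: 0.412
```

```bash
python3 - <<'E'
from h import *
st()
a=cap('scene')
cv2.imwrite('pics/g2.png',cv2.cvtColor(cv2.resize(a['image'][330:430,260:360],(500,500)),cv2.COLOR_RGB2BGR))
E
```

```text
t 14.975 tcp [ 0.3904 -0.2769  0.0161] yaw -109.35 f [-0.1 -0.4  0.5] m [0.019 0.009 0.005] w 0.412 j6 86.5 e6 -0.000
```

View pics/g2.png

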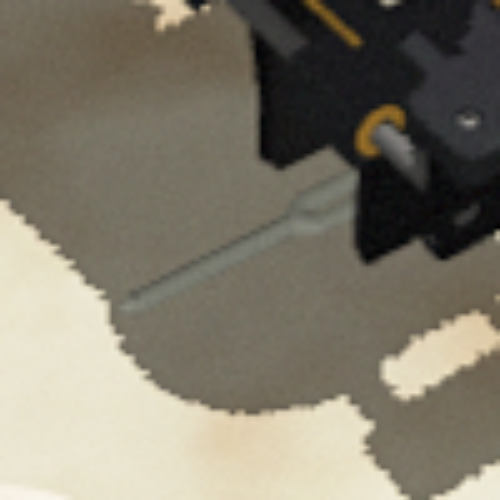

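The fingers straddle the eye, with the shank running out to (125,303) in the crop. I'll go 1 mm lower and close.

>>> {"method": "carry_out", "body": {"steps": [[[0,0,-0.1,0,0,0],[0,0,-0.1,0,0,0],[0,0,-0.1,0,0,0],[0,0,-0.1,0,0,0],[0,0,-0.1,0,0,0],[0,0,0.9,0,0,0],[0,0,3.9,0,0,0],[0,0,5.9,0,0,0],[0,0,5.9,0,0,0]]], "fingers": 255}}

```text
time_s: 16.15
tcp_pos: [0.391, -0.2771, 0.0764]
ee_rot: [[-0.331, 0.004, 0.944], [-0.944, -0.001, -0.331], [-0.0, -1.0, 0.005]]
wrist_force: [0.0, 0.2, 0.2]
gripper_width: 0.157
```

```bash
python3 - <<'E'
from h import *
st()
a=cap('scene')
cv2.imwrite('pics/g3.png',cv2.cvtColor(cv2.resize(a['image'][290:420,240:370],(520,520)),cv2.COLOR_RGB2BGR))
E
```

```text
t 16.15 tcp [ 0.391  -0.2771  0.0764] yaw -109.35 f [0.  0.2 0.2] m [-0.089  0.013 -0.059] w 0.157 j6 86.5 e6 0.000
```

View pics/g3.png

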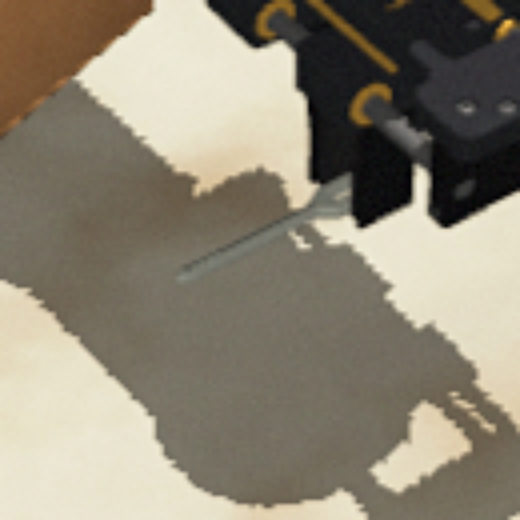

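>>> {"method": "carry_out", "body": {"steps": [[[0,-1,1,0,0,-0.17],[1,-3,3.4,0,0,-0.35],[2,-5,3.4,0,0,-0.52],[3,-7,3.4,0,0,-0.7],[4,-9,3.4,0,0,-0.88],[5,-11,3.4,0,0,-1.06],[6,-12,3.4,0,0,-1.24],[7,-13,3.4,0,0,-1.42],[8,-14.15,3.4,0,0,-1.6],[9,-14.15,3.4,0,0,-1.78],[9.5,-14.15,3.4,0,0,-1.96],[9.5,-14.15,3.4,0,0,-2.1],[9.5,-14.15,3.4,0,0,-2.153],[9.5,-14.15,3.4,0,0,-2.153],[9.5,-14.15,3.4,0,0,-2.153]]]}}

```text
time_s: 18.08
tcp_pos: [0.4845, -0.418, 0.1077]
ee_rot: [[-0.606, -0.001, -0.795], [0.795, 0.001, -0.606], [0.001, -1.0, 0.001]]
wrist_force: [-0.5, 0.4, -0.2]
gripper_width: 0.159
```

```bash
python3 - <<'E'
from h import *
import pickle
st()
D={n:cap(n) for n in('scene','top')};pickle.dump(D,open('d2.pkl','wb'))
a=D['scene']['image'][230:330,350:480];b=D['top']['image'][150:280,360:490]
cv2.imwrite('pics/i1.png',cv2.cvtColor(cv2.resize(a,(780,600),interpolation=2),cv2.COLOR_RGB2BGR))
cv2.imwrite('pics/i1t.png',cv2.cvtColor(cv2.resize(b,(500,500)),cv2.COLOR_RGB2BGR))
E
```

```text
t 18.075 tcp [ 0.4845 -0.418   0.1077] yaw 127.33 f [-0.5  0.4 -0.2] m [ 0.121 -0.143  0.01 ] w 0.159 j6 -26.3 e6 0.001
```

View pics/i1.png

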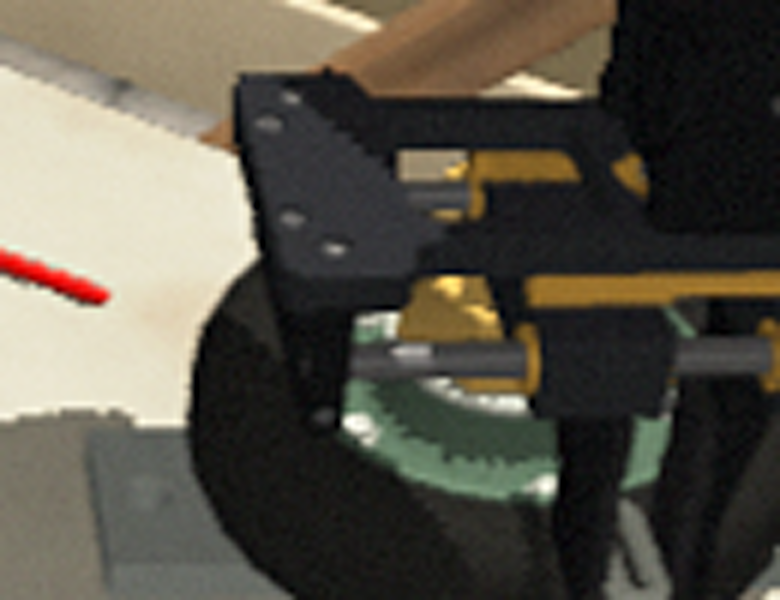

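View pics/i1t.png

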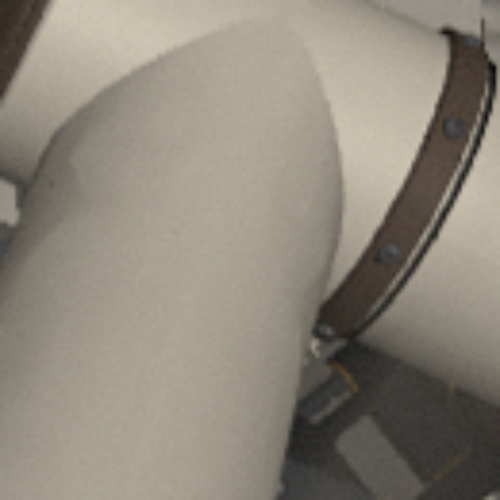

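```bash
cat >> h.py <<'E'
def rayplane(d,u,v,p0,dirdeg):
    # vertical plane through p0 along dirdeg; returns along, z
    F,R,t=cam(d);c=-R.T@t;w=R.T@np.array([(u-d['cx'])/F,(v-d['cy'])/F,1.])
    a=np.radians(dirdeg);n=np.array([-np.sin(a),np.cos(a),0])
    k=n@(np.array(p0)-c)/(n@w);q=c+k*w
    return (q-np.array(p0))@np.array([np.cos(a),np.sin(a),0]),q[2]
E
python3 - <<'E'
from h import *
import pickle
d=pickle.load(open('d0.pkl','rb'))['scene']
im=cv2.imread('pics/g3.png')
f=lambda x,y:((x+.5)/4-.5+240,(y+.5)/4-.5+290)
p=(0.391,-.2771,0)
for q in((180,275),(240,244),(300,213)):print(q,rayplane(d,*f(*q),p,160.65))
# d0 reference: pin lying on table, via rect pixels  ->same plane
print(ray(d,*proj(d,(.305+40*.0003,-.21-138*.0003,.003)),.003))
for q in((445,138),(600,183),(560,172)):
    w=(.305+(q[0]-400)*.0003,-.21-q[1]*.0003,.003);print('lying',rayplane(d,*proj(d,w),(.3905,-.2767,0),160.65))
cv2.imwrite('pics/g3b.png',cv2.resize(im[150:300,150:380],None,fx=3,fy=3,interpolation=2))
E
```

```text
(180, 275) (np.float64(0.07633471233270483), np.float64(0.06770109249441658))
(240, 244) (np.float64(0.052075681654849014), np.float64(0.06833907920932303))
(300, 213) (np.float64(0.027097509939645718), np.float64(0.06899597856892914))
[ 0.317  -0.2514  0.003 ]
lying (np.float64(0.07632511277052949), np.float64(0.003019099344034548))
lying (np.float64(0.02995785324806587), np.float64(0.0065094160735427176))
lying (np.float64(0.041690885959111704), np.float64(0.00538603083401068))
```

View pics/g3b.png

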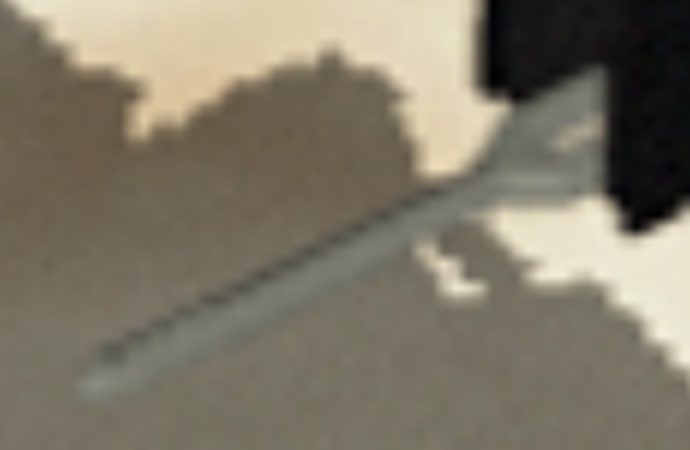

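```bash
python3 - <<'E'
from h import *
import pickle
D=pickle.load(open('d2.pkl','rb'))
cv2.imwrite('pics/i2.png',cv2.cvtColor(np.vstack([D['top']['image'][100:400,200:600],D['scene']['image'][150:450,200:600]]),cv2.COLOR_RGB2BGR))
E
```

```text
(no output)
```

View pics/i2.png

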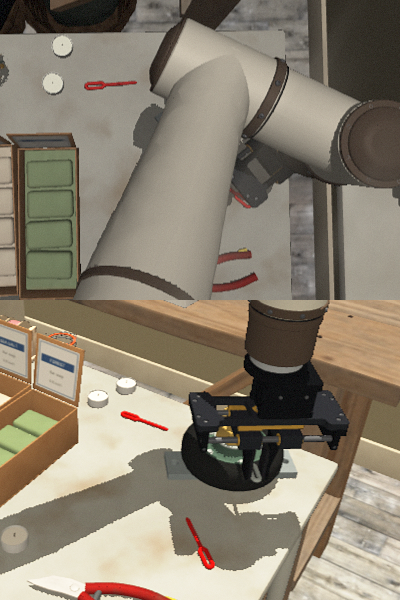

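```bash
python3 - <<'E'
from h import *
import pickle
D=pickle.load(open('d0.pkl','rb'));s,t=D['scene'],D['top']
def P(d):
    F,R,tt=cam(d);return np.array([[F,0,d['cx']],[0,F,d['cy']],[0,0,1]])@np.c_[R,tt]
for a,b in(((604,232),(550,82)),((604,250),(550,82)),((632,192),(550,82)),((402,152),(295,60))):
    X=cv2.triangulatePoints(P(s),P(t),np.float64(a).reshape(2,1),np.float64(b).reshape(2,1));X=(X[:3]/X[3]).ravel();print(X,proj(s,X),proj(t,X))
for z in(0,.1,.2,.3,.4):print(z,ray(t,420,85,z))
E
```

```text
[ 0.73639283 -0.5366806   0.15770169] [602.22709007 232.63119341] [552.2849115   80.93551854]
[ 0.74454165 -0.54706617  0.12603119] [604.73349544 249.73529532] [549.08310233  82.43696901]
[ 0.72733702 -0.53766285  0.22261958] [614.12854989 197.7552535 ] [575.52540829  71.7675644 ]
[ 0.77890952 -0.16069282  0.16587242] [395.91894365 152.52997283] [303.97244221  54.44286606]
0 [ 0.78442505 -0.37145855  0.        ]
0.1 [ 0.75180547 -0.3486466   0.1       ]
0.2 [ 0.71918589 -0.32583466  0.2       ]
0.3 [ 0.68656631 -0.30302272  0.3       ]
0.4 [ 0.65394673 -0.28021078  0.4       ]
```

>>> {"method": "carry_out", "body": {"steps": [[[0,0,1,0,0,0.18],[-1,0,2,0,0,0.36],[-2,0,3,0,0,0.54],[-3,0,3,0,0,0.72],[-4,0,3,0,0,0.9],[-5,0,3,0,0,1.08],[-5,0,3,0,0,1.26],[-5,0,3,0,0,1.44],[-5,0,3,0,0,1.57],[-5,0,3,0,0,1.57],[-5,0,3,0,0,1.57]]]}}

```text
time_s: 19.55
tcp_pos: [0.4348, -0.4182, 0.1386]
ee_rot: [[-0.797, 0.0, 0.604], [-0.604, -0.0, -0.797], [-0.0, -1.0, 0.0]]
wrist_force: [-0.1, 0.8, 0.2]
gripper_width: 0.158
```

```bash
python3 - <<'E'
from h import *
import pickle
st();S=sense()
D={n:cap(n) for n in('scene','top')};pickle.dump((D,S),open('m1.pkl','wb'))
p=proj(D['scene'],S['tcp_pos']).astype(int);print(p)
a=D['scene']['image'][p[1]-50:p[1]+50,p[0]-65:p[0]+65]
cv2.imwrite('pics/m1.png',cv2.cvtColor(cv2.resize(a,None,fx=6,fy=6,interpolation=2),cv2.COLOR_RGB2BGR))
E
```

```text
t 19.55 tcp [ 0.4348 -0.4182  0.1386] yaw -142.86 f [-0.1  0.8  0.2] m [ 0.03  -0.017  0.005] w 0.158 j6 65.7 e6 -0.002
[443 319]
```

View pics/m1.png

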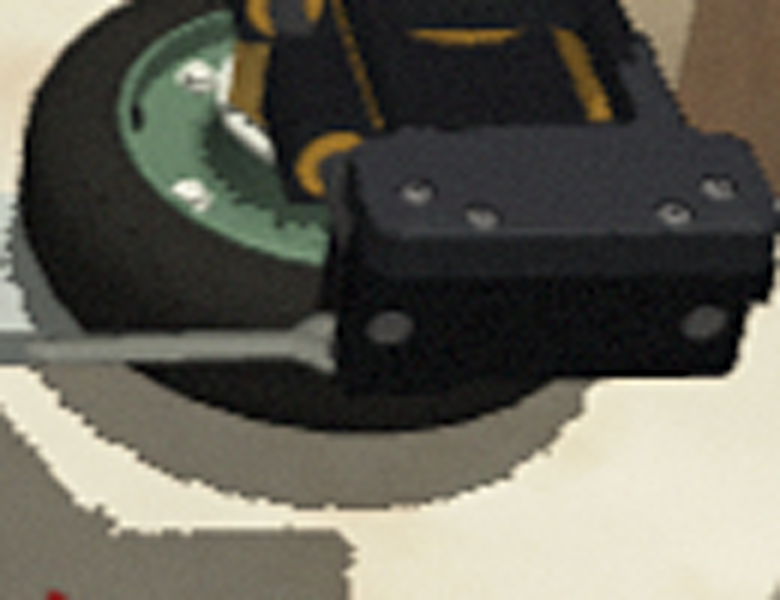

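>>> {"method": "carry_out", "body": {"steps": [[[0,0,0,0,0,0.18],[0,0,0,0,0,0.36],[0,0,0,0,0,0.54],[0,0,0,0,0,0.72],[0,0,0,0,0,0.9],[0,0,0,0,0,1.08],[0,0,0,0,0,1.26],[0,0,0,0,0,1.4],[0,0,0,0,0,1.4],[0,0,0,0,0,1.4]]]}}

```text
time_s: 20.9
tcp_pos: [0.4348, -0.4183, 0.1386]
ee_rot: [[0.459, 0.0, 0.888], [-0.888, -0.0, 0.459], [0.0, -1.0, 0.0]]
wrist_force: [0.1, 0.0, 0.3]
gripper_width: 0.159
```

```bash
python3 - <<'E'
from h import *
import pickle
st();S=sense()
D={n:cap(n) for n in('scene','top')};pickle.dump((D,S),open('m2.pkl','wb'))
p=proj(D['scene'],S['tcp_pos']).astype(int);print(p)
a=D['scene']['image'][p[1]-50:p[1]+50,p[0]-65:p[0]+65]
cv2.imwrite('pics/m2.png',cv2.cvtColor(cv2.resize(a,None,fx=6,fy=6,interpolation=2),cv2.COLOR_RGB2BGR))
E
```

```text
t 20.9 tcp [ 0.4348 -0.4183  0.1386] yaw -62.67 f [0.1 0.  0.3] m [-0.068 -0.076 -0.044] w 0.159 j6 145.9 e6 -0.006
[443 319]
```

View pics/m2.png

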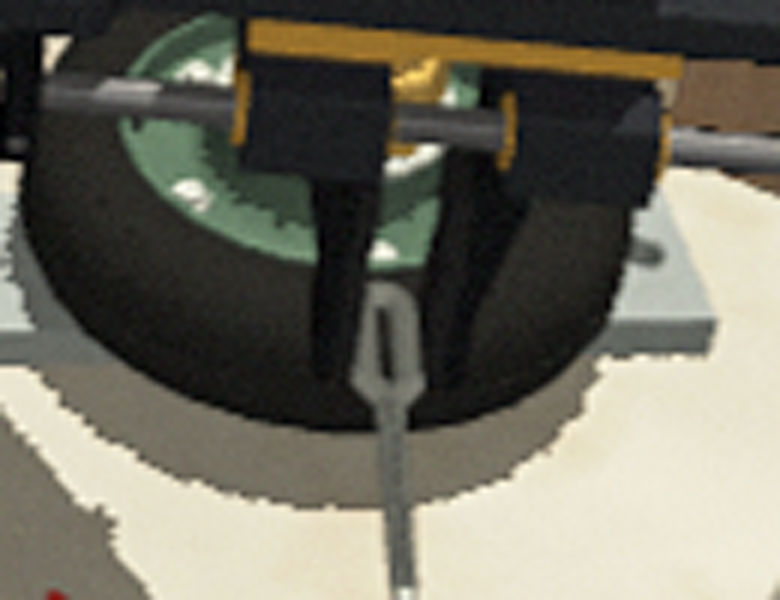

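```bash
python3 - <<'E'
from h import *
import pickle
for n,(x,y,w,h) in(('m1',(360,300,90,40)),('m2',(415,310,60,75))):
    D,S=pickle.load(open(n+'.pkl','rb'))
    a=D['scene']['image'][y:y+h,x:x+w]
    cv2.imwrite('pics/%sb.png'%n,cv2.cvtColor(cv2.resize(a,None,fx=8,fy=8,interpolation=2),cv2.COLOR_RGB2BGR))
E
```

```text
(no output)
```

View pics/m1b.png

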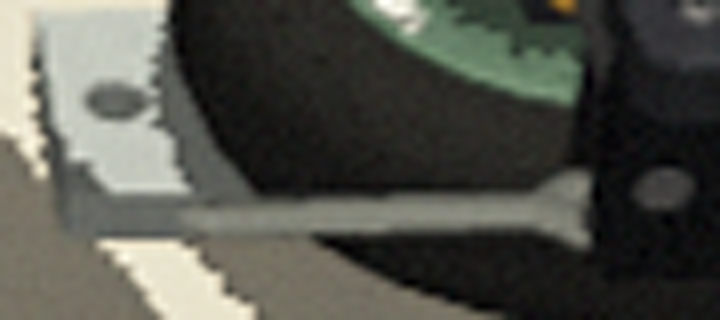

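View pics/m2b.png

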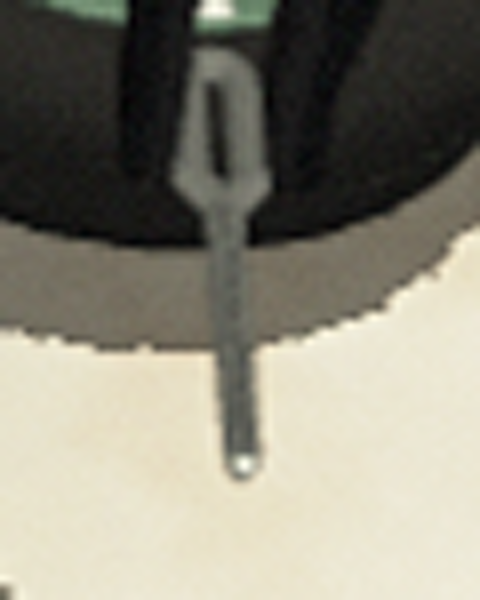

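```bash
python3 - <<'E'
from h import *
import pickle
def P(d,S):
    F,R,tt=cam(d);K=np.array([[F,0,d['cx']],[0,F,d['cy']],[0,0,1]])
    Rt,p=S['ee_rot'],S['tcp_pos'];return K@np.c_[R@Rt,R@p+tt]
D1,S1=pickle.load(open('m1.pkl','rb'));D2,S2=pickle.load(open('m2.pkl','rb'))
P1,P2=P(D1['scene'],S1),P(D2['scene'],S2)
f=lambda q,o:np.float64([(q[0]+.5)/8-.5+o[0],(q[1]+.5)/8-.5+o[1]]).reshape(2,1)
for nm,a,b in(('neck',(535,211),(226,212)),('tip',(183,216),(242,465))):
    A,B=f(a,(360,300)),f(b,(415,310))
    X=cv2.triangulatePoints(P1,P2,A,B);X=(X[:3]/X[3]).ravel()
    for Pm,q in((P1,A),(P2,B)):
        y=Pm@np.r_[X,1];print(nm,'tool xyz mm',np.round(X*1000,2),'res',np.round(y[:2]/y[2]-q.ravel(),2))
    # each view separately: assume along known
E
```

```text
neck tool xyz mm [ -0.55  10.15 -20.44] res [ 0.28 -0.33]
neck tool xyz mm [ -0.55  10.15 -20.44] res [0.13 0.41]
tip tool xyz mm [ -0.64   9.44 -76.72] res [ 0.62 -0.69]
tip tool xyz mm [ -0.64   9.44 -76.72] res [0.31 0.92]
```

```bash
python3 - <<'E'
from h import *
import pickle
D,S=pickle.load(open('m2.pkl','rb'));d=D['scene']
im=cv2.cvtColor(cv2.resize(d['image'][310:385,415:475],None,fx=8,fy=8,interpolation=2),cv2.COLOR_RGB2BGR)
im=cv2.convertScaleAbs(im,alpha=1.6,beta=25)
for x in(-7.2,7.2,-12,12):
  for z in(-9.5,9.5):
    q=proj(d,S['tcp_pos']+S['ee_rot']@np.array([x,14,z])/1000);u=((q-[415,310]+.5)*8-.5).astype(int)
    cv2.circle(im,tuple(u.tolist()),3,(0,0,255) if z<0 else (0,255,0),-1)
cv2.imwrite('pics/m2c.png',im)
E
```

```text
(no output)
```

View pics/m2c.png

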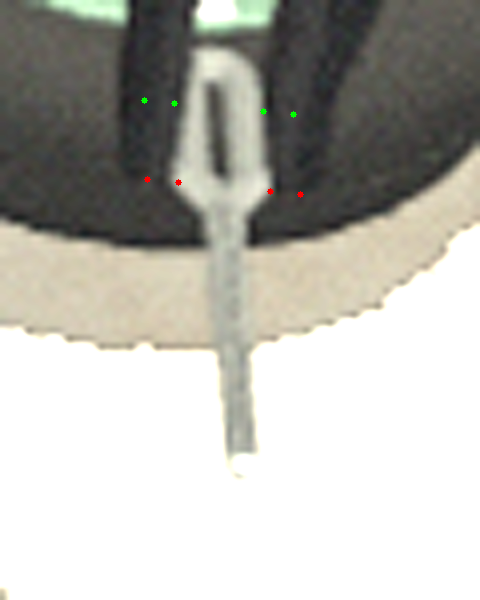

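>>> {"method": "carry_out", "body": {"steps": [[[0,0,0,0,0,-0.18],[0,0,0,0,0,-0.36],[0,0,0,0,0,-0.54],[0,0,0,0,0,-0.72],[0,0,0,0,0,-0.9],[0,0,0,0,0,-1.08],[0,0,0,0,0,-1.26],[0,0,0,0,0,-1.44],[0,0,0,0,0,-1.62],[0,0,0,0,0,-1.8],[0,0,0,0,0,-1.98],[0,0,0,0,0,-2.16],[0,0,0,0,0,-2.34],[1,0,0,0,0,-2.52],[2,0,-1,0,0,-2.7],[3.5,-0.2,-2,0,0,-2.85],[4.78,-0.25,-3.1,0,0,-2.94],[4.78,-0.25,-3.1,0,0,-2.967],[4.78,-0.25,-3.1,0,0,-2.967],[4.78,-0.25,-3.1,0,0,-2.967]]]}}

```text
time_s: 23.5
tcp_pos: [0.4824, -0.4209, 0.1083]
ee_rot: [[-0.608, 0.001, -0.794], [0.794, -0.0, -0.608], [-0.001, -1.0, -0.0]]
wrist_force: [0.6, -0.0, -0.6]
gripper_width: 0.16
```

```bash
cat >> h.py <<'E'
def ins():
    s=sense();p=s['tcp_pos']-np.array([.58213,-.34526,0]);a=np.radians(37.3)
    u=np.array([np.cos(a),np.sin(a)]);n=np.array([-u[1],u[0]])
    print('along %.2f lat %.2f z %.2f mm'%(p[:2]@u*1e3,p[:2]@n*1e3,p[2]*1e3),'f_al %.1f f_lat %.1f fz %.1f'%(s['wrist_force'][:2]@u,s['wrist_force'][:2]@n,s['wrist_force'][2]));st()
E
python3 -c "
from h import *
ins()"
```

```text
along -125.16 lat 0.26 z 108.27 mm f_al 0.5 f_lat -0.4 fz -0.6
t 23.5 tcp [ 0.4824 -0.4209  0.1083] yaw 127.48 f [ 0.6 -0.  -0.6] m [ 0.051 -0.091 -0.018] w 0.160 j6 -25.9 e6 0.002
```

>>> {"method": "carry_out", "body": {"steps": [[[0.4,0.3,-0.1,0,0,-0.003],[0.8,0.61,-0.1,0,0,-0.003],[1.2,0.91,-0.1,0,0,-0.003],[1.6,1.22,-0.1,0,0,-0.003],[1.99,1.51,-0.1,0,0,-0.003],[2.23,1.7,-0.1,0,0,-0.003],[2.23,1.7,-0.1,0,0,-0.003]]]}}

```text
time_s: 24.38
tcp_pos: [0.5051, -0.4036, 0.1065]
ee_rot: [[-0.606, 0.0, -0.795], [0.795, 0.0, -0.606], [-0.0, -1.0, -0.0]]
wrist_force: [0.0, 0.3, -1.0]
gripper_width: 0.155
```

```bash
python3 - <<'E'
from h import *
ins()
a=cap('scene');b=cap('top')
p=proj(a,(.56,-.36,.1)).astype(int)
cv2.imwrite('pics/k1.png',cv2.cvtColor(cv2.resize(a['image'][p[1]-40:p[1]+40,p[0]-50:p[0]+50],None,fx=7,fy=7,interpolation=2),cv2.COLOR_RGB2BGR))
E
```

```text
along -96.58 lat 0.28 z 106.55 mm f_al 0.2 f_lat 0.2 fz -1.0
t 24.375 tcp [ 0.5051 -0.4036  0.1065] yaw 127.31 f [ 0.   0.3 -1. ] m [ 0.042 -0.143 -0.016] w 0.155 j6 -28.4 e6 -0.007
```

View pics/k1.png

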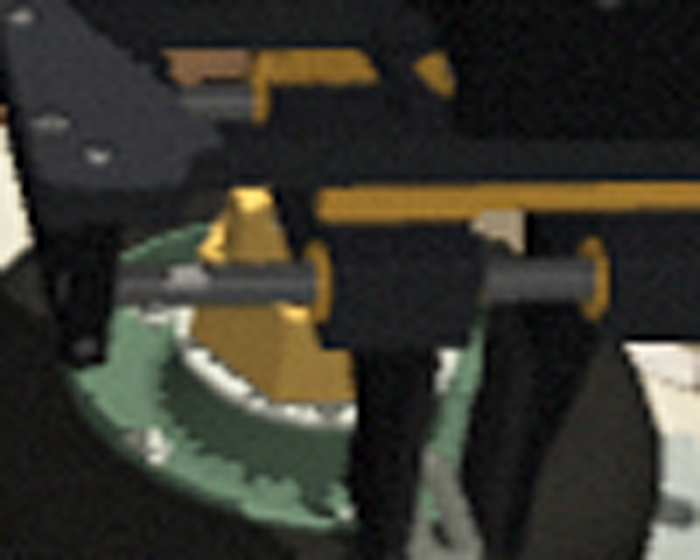

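>>> {"method": "carry_out", "body": {"steps": [[[0.0,0.0,0.07,0,0,0],[0.16,0.12,0.07,0,0,0],[0.32,0.24,0.07,0,0,0],[0.48,0.36,0.07,0,0,0],[0.64,0.49,0.07,0,0,0],[0.64,0.49,0.07,0,0,0]]]}}

```text
time_s: 25.22
tcp_pos: [0.5115, -0.3987, 0.1072]
ee_rot: [[-0.606, 0.0, -0.795], [0.795, -0.0, -0.606], [-0.0, -1.0, -0.0]]
wrist_force: [0.6, 0.1, 0.0]
gripper_width: 0.159
```

```bash
python3 -c "
from h import *
ins()"
```

```text
along -88.60 lat 0.29 z 107.23 mm f_al 0.6 f_lat -0.3 fz 0.0
t 25.225 tcp [ 0.5115 -0.3987  0.1072] yaw 127.30 f [0.6 0.1 0. ] m [ 0.049 -0.172  0.02 ] w 0.159 j6 -29.0 e6 -0.000
```

>>> {"method": "carry_out", "body": {"steps": [[[0.16,0.12,0,0,0,0],[0.32,0.24,0,0,0,0],[0.48,0.36,0,0,0,0],[0.64,0.49,0,0,0,0],[0.64,0.49,0,0,0,0]]]}}

```text
time_s: 25.85
tcp_pos: [0.5181, -0.3938, 0.1074]
ee_rot: [[-0.606, 0.001, -0.795], [0.795, -0.0, -0.606], [-0.001, -1.0, -0.0]]
wrist_force: [0.3, -0.5, 0.5]
gripper_width: 0.155
```

```bash
python3 -c "
from h import *
ins()"
```

```text
along -80.38 lat 0.16 z 107.36 mm f_al -0.1 f_lat -0.6 fz 0.5
t 25.85 tcp [ 0.5181 -0.3938  0.1074] yaw 127.30 f [ 0.3 -0.5  0.5] m [ 0.079 -0.3   -0.072] w 0.155 j6 -29.7 e6 0.008
```

>>> {"method": "carry_out", "body": {"steps": [[[0.16,0.12,0,0,0,0],[0.32,0.24,0,0,0,0],[0.48,0.36,0,0,0,0],[0.64,0.49,0,0,0,0],[0.64,0.49,0,0,0,0]]]}}

```text
time_s: 26.48
tcp_pos: [0.5244, -0.3889, 0.1073]
ee_rot: [[-0.606, 0.0, -0.795], [0.795, -0.0, -0.606], [-0.0, -1.0, -0.0]]
wrist_force: [0.3, -0.8, 1.7]
gripper_width: 0.16
```

```bash
python3 -c "
from h import *
ins()"
```

```text
along -72.36 lat 0.25 z 107.28 mm f_al -0.2 f_lat -0.9 fz 1.7
t 26.475 tcp [ 0.5244 -0.3889  0.1073] yaw 127.30 f [ 0.3 -0.8  1.7] m [ 0.016 -0.168 -0.01 ] w 0.160 j6 -30.3 e6 0.015
```

>>> {"method": "carry_out", "body": {"steps": [[[0.16,0.12,0.03,0,0,0],[0.32,0.24,0.03,0,0,0],[0.48,0.36,0.03,0,0,0],[0.64,0.49,0.03,0,0,0],[0.8,0.61,0.03,0,0,0],[0.8,0.61,0.03,0,0,0]]]}}

```text
time_s: 27.22
tcp_pos: [0.5324, -0.3828, 0.1076]
ee_rot: [[-0.606, 0.0, -0.795], [0.795, 0.0, -0.606], [-0.0, -1.0, -0.0]]
wrist_force: [-0.4, 1.3, 0.6]
gripper_width: 0.159
```

```bash
python3 -c "
from h import *
ins()"
```

```text
along -62.28 lat 0.31 z 107.56 mm f_al 0.5 f_lat 1.3 fz 0.6
t 27.225 tcp [ 0.5324 -0.3828  0.1076] yaw 127.30 f [-0.4  1.3  0.6] m [ 0.026 -0.185  0.022] w 0.159 j6 -31.1 e6 0.012
```

>>> {"method": "carry_out", "body": {"steps": [[[0.16,0.12,0,0,0,0],[0.32,0.24,0,0,0,0],[0.48,0.36,0,0,0,0],[0.64,0.49,0,0,0,0],[0.8,0.61,0,0,0,0],[0.8,0.61,0,0,0,0]]]}}

```text
time_s: 27.98
tcp_pos: [0.5404, -0.3766, 0.1075]
ee_rot: [[-0.606, 0.0, -0.795], [0.795, 0.0, -0.606], [-0.0, -1.0, -0.0]]
wrist_force: [-0.1, -0.1, 0.8]
gripper_width: 0.158
```

```bash
python3 -c "
from h import *
ins()"
```

```text
along -52.25 lat 0.35 z 107.55 mm f_al -0.1 f_lat -0.1 fz 0.8
t 27.975 tcp [ 0.5404 -0.3766  0.1075] yaw 127.30 f [-0.1 -0.1  0.8] m [ 0.142 -0.142  0.009] w 0.158 j6 -31.8 e6 0.000
```

>>> {"method": "carry_out", "body": {"steps": [[[0.16,0.12,0,0,0,0],[0.32,0.24,0,0,0,0],[0.48,0.36,0,0,0,0],[0.56,0.43,0,0,0,0],[0.56,0.43,0,0,0,0]]]}}

```text
time_s: 28.6
tcp_pos: [0.5459, -0.3724, 0.1076]
ee_rot: [[-0.606, 0.0, -0.796], [0.796, -0.0, -0.606], [-0.0, -1.0, -0.0]]
wrist_force: [-0.1, -0.5, 2.0]
gripper_width: 0.155
```

```bash
python3 -c "
from h import *
ins()"
```

```text
along -45.29 lat 0.34 z 107.59 mm f_al -0.4 f_lat -0.3 fz 2.0
t 28.6 tcp [ 0.5459 -0.3724  0.1076] yaw 127.30 f [-0.1 -0.5  2. ] m [-0.009 -0.017  0.009] w 0.155 j6 -32.4 e6 -0.003
```

>>> {"method": "carry_out", "body": {"steps": [[[0.06,0.045,0,0,0,0],[0.12,0.09,0,0,0,0],[0.12,0.09,0,0,0,0]]]}}

```text
time_s: 28.98
tcp_pos: [0.5469, -0.3716, 0.1076]
ee_rot: [[-0.606, -0.0, -0.796], [0.796, -0.0, -0.606], [-0.0, -1.0, 0.0]]
wrist_force: [-1.2, -1.1, 1.7]
gripper_width: 0.159
```

```bash
python3 -c "
from h import *
ins()"
```

```text
along -43.97 lat 0.34 z 107.58 mm f_al -1.6 f_lat -0.1 fz 1.7
t 28.975 tcp [ 0.5469 -0.3716  0.1076] yaw 127.29 f [-1.2 -1.1  1.7] m [-0.116  0.118 -0.033] w 0.159 j6 -32.5 e6 -0.001
```

Contact is starting (−1.6 N along the pin). I'll add another 1.2 mm and watch the force.

>>> {"method": "carry_out", "body": {"steps": [[[0.05,0.035,0,0,0,0],[0.1,0.075,0,0,0,0],[0.1,0.075,0,0,0,0]]]}}

```text
time_s: 29.35
tcp_pos: [0.5479, -0.3709, 0.1076]
ee_rot: [[-0.606, 0.0, -0.796], [0.796, -0.0, -0.606], [-0.0, -1.0, -0.0]]
wrist_force: [-1.4, -0.3, 1.2]
gripper_width: 0.159
```

```bash
python3 -c "
from h import *
ins()"
```

```text
along -42.72 lat 0.34 z 107.57 mm f_al -1.3 f_lat 0.6 fz 1.2
t 29.35 tcp [ 0.5479 -0.3709  0.1076] yaw 127.29 f [-1.4 -0.3  1.2] m [-0.145  0.189  0.048] w 0.159 j6 -32.6 e6 -0.002
```

>>> {"method": "carry_out", "body": {"steps": [[[0.04,0.03,0,0,0,0],[0.08,0.06,0,0,0,0],[0.08,0.06,0,0,0,0]]]}}

```text
time_s: 29.72
tcp_pos: [0.5486, -0.3704, 0.1076]
ee_rot: [[-0.606, -0.0, -0.796], [0.796, -0.0, -0.606], [0.0, -1.0, 0.0]]
wrist_force: [-1.4, -1.7, 2.5]
gripper_width: 0.156
```

```bash
python3 -c "
from h import *
ins()"
```

```text
along -41.93 lat 0.33 z 107.57 mm f_al -2.2 f_lat -0.5 fz 2.5
t 29.725 tcp [ 0.5486 -0.3704  0.1076] yaw 127.29 f [-1.4 -1.7  2.5] m [-0.34   0.396  0.024] w 0.156 j6 -32.7 e6 -0.002
```

>>> {"method": "carry_out", "body": {"steps": [[[0.04,0.03,0,0,0,0],[0.08,0.06,0,0,0,0],[0.08,0.06,0,0,0,0]]]}}

```text
time_s: 30.1
tcp_pos: [0.5492, -0.37, 0.1076]
ee_rot: [[-0.606, -0.001, -0.796], [0.796, -0.0, -0.606], [0.0, -1.0, 0.001]]
wrist_force: [-3.9, -3.9, 1.7]
gripper_width: 0.153
```

```bash
python3 -c "
from h import *
ins()"
```

```text
along -41.19 lat 0.29 z 107.56 mm f_al -5.4 f_lat -0.7 fz 1.7
t 30.1 tcp [ 0.5492 -0.37    0.1076] yaw 127.28 f [-3.9 -3.9  1.7] m [-0.897  0.716 -0.016] w 0.153 j6 -32.7 e6 0.001
```

>>> {"method": "carry_out", "body": {"steps": [[[0,0,0,0,0,0],[0,0,0,0,0,0],[0,0,0,0,0,0],[0,0,0,0,0,0],[0,0,1,0,0,0],[0,0,4,0,0,0],[0,0,9,0,0,0],[-4,4,12,0,0,0],[-9,9,12,0,0,0],[-13,14,12,0,0,0],[-17,19,12,0,0,0],[-20,23,12,0,0,0],[-20,23,12,0,0,0]]], "fingers": 140}}

```text
time_s: 31.72
tcp_pos: [0.3471, -0.1377, 0.2286]
ee_rot: [[-0.61, 0.003, -0.793], [0.793, 0.001, -0.61], [-0.001, -1.0, -0.003]]
wrist_force: [0.3, -0.7, 0.7]
gripper_width: 0.448
```

```bash
python3 - <<'E'
from h import *
import pickle
st()
D={n:cap(n) for n in('scene','top')};pickle.dump(D,open('d3.pkl','wb'))
a=cv2.resize(D['scene']['image'][235:315,395:475],(400,400),interpolation=2);b=cv2.resize(rect(D['top'],(.565,-.36),.0975,half=.06),(400,400))
cv2.imwrite('pics/z1.png',cv2.cvtColor(np.hstack([a,b]),cv2.COLOR_RGB2BGR))
cv2.imwrite('pics/z2.png',cv2.cvtColor(D['scene']['image'],cv2.COLOR_RGB2BGR))
E
```

```text
t 31.725 tcp [ 0.3471 -0.1377  0.2286] yaw 127.57 f [ 0.3 -0.7  0.7] m [ 0.023 -0.159  0.011] w 0.448 j6 -56.1 e6 -0.168
```

View pics/z1.png

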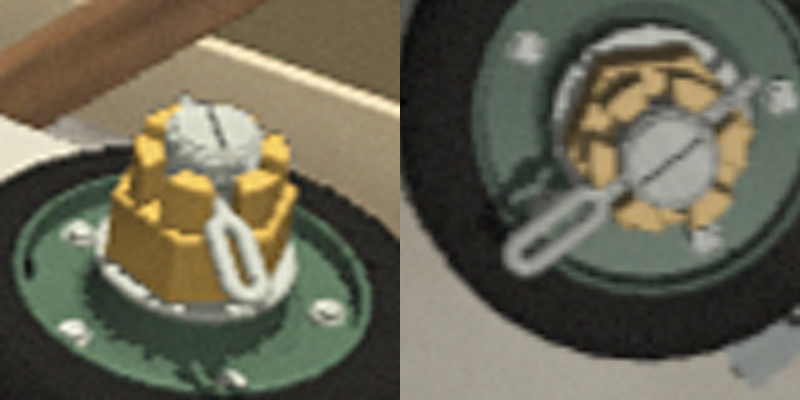

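View pics/z2.png

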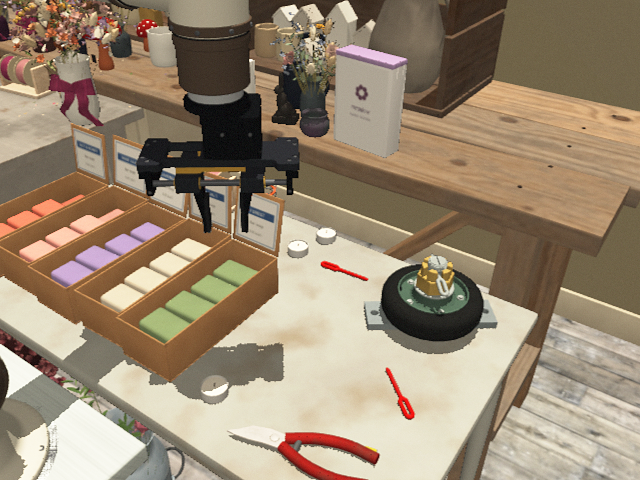

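The pin is through: eye up against the crown at crop (230,235), point showing out the far side at (752,85) in the top view. The red look-alikes, tealights and secateurs look unmoved, and the robot is clear. Handing in.

```bash
python3 -c "
from station import ticket
print(ticket.finish_job())"
```

```text
the job is handed in; nothing more can be done
None
```

The wheel's nut is tightened and the split pin is fitted through slot and axle. I handed the job in at about 32 s; no verdict came back.

**Nut:** I gripped the hexagon and turned it clockwise in one hold. Torque jumped from about 0.12 to 0.95 N m between 134° and 144° of turn. I carried on to the next slot, at about 173°, so the washer was dragged roughly 28–38° (0.5–0.66 rad). After letting go, the camera put the slots at 37.4°, against 37.3° for the hole.

**Pin:** I picked up the grey pin by its eye and checked how it sat in the fingers from two views. It went in with readings at or below 5.4 N along the pin, and rose to that only at the last step, when the eye came up against the nut. Then I released it.

**Last checks:**
- The final pictures show the point out on the far side and the eye up against the crown. The neck measures about 23–26 mm from the axle, against a limit of 27.5 mm. The pin seems to droop slightly at the eye, which the hole's clearance limits to about 4°.
- The red look-alikes, tealights and secateurs look unmoved. I did not measure their positions, and I did not check the jar separately.

**Disagreements:**
- The top camera placed the axle about 2 mm off where the robot's own motion put it, so I used the robot's figure.
- The gripper read 13.7 mm across the 15 mm eye, possibly from a slight roll of the pin. It did no harm.
- The pin's visible length in the last top view came out about 5 mm short, so the neck distance is approximate.

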